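# Stand the measuring console on its prop leg and start the recording

### The arm

A 7-joint arm with a two-finger parallel gripper is mounted at the origin on the work surface. World frame = base frame: x ahead of the robot, y to its left, z up, the work surface at z = 0. Lengths are in m, angles in rad, forces in N, time in s.
With the tool pointing down it reaches from about 0.425 to 0.95 m from the base axis. Payload 4.7 kg.
Tool frame: the origin (TCP) lies midway between the tips of the shut fingers; the grasp point (between the pads) lies pinch_z behind it (pinch_z is the distance from the TCP to the grasp point, in m); z points along the fingers, y is the line along which they close (so a half turn about z gives the same grasp; the last joint's range is limited). The gripper opens to 85 mm and grips with 20 to 120 N. Pads are 22 mm wide; open, the fingers measure 114 mm over their backs; the gripper's body (76 mm by 85 mm) begins 54 mm behind the grasp point. The pads swing forward as they close: fully open they stand 13 mm farther back than shut.
Start: joints at [-1.364, 0.469, -0.049, 1.532, 0.024, 1.141, -0.082], TCP at [0.158, 0.656, 0.231] pointing down, gripper open.
Joint ranges: [-2.59, 2.59], [-0.33, 1.99], [-1.39, 1.29], [0.1, 2.45], [-1.04, 4.18], [0.21, 1.99], [-2.66, 2.66]. Speed limits (rad/s): [2.57, 2.57, 3.14, 3.14, 3.14, 3.14, 3.14].

### API

Orientations are given as a 3x3 rotation matrix whose columns are the frame's x, y, z axes.
In Python, from plant import observe, camera, camera_params, close_job, outline_of, tip_of, pinch_z gives the robot as it stands.
- The arm moves only by the tool servo_tool, never from a script. Its argument "commands" is a list of rows, each an object of numbers: "rx", "ry", "rz": the turn, a rotation vector about the tool's x, y, z normalised to -1 to 1, where 1 is 180 degrees; "tx", "ty", "tz": the shift along the tool's x, y, z normalised to -1 to 1, where 1 is 30 cm; "jaw": the opening, from 0 (shut) to 1 (fully open). A call has exactly 10 rows; each row is the pose to reach, as a shift and turn from the pose commanded when the call began, along the tool's axes at that moment, turning the shorter way round; what a row does not reach only later rows make up. A row lasts 1/8 s, in which the tool goes at most 62.5 mm and 10.7 degrees, less where a joint would pass 70% of its speed; a pose out of reach is approached as far as the arm can. A call with a number of a shift or a turn outside -1 to 1 is refused whole. A call with a gripper value outside its range is refused whole. The fingers move at their own pace and stop on an object; "grip_force" is the grip in N (left out, the last holds). Time passes only in rows, so rows that repeat a pose let the fingers close, or fill a call up. It gives the time, the measured TCP pose, the force, the opening and the grip force at its end, in the units of the state.
- observe(): the state, without advancing time (a new reading comes with each control period).
- camera(name): name is "scene" or "top" or "wrist"; returns (picture, depth): 480x640x3 uint8, red, green, blue; 480x640 float32, m along the optical axis (not along the pixel's ray), 0 where there is no reading.
- camera_params(name): a dict with "fx", "fy", "cx", "cy" (pixels), "extrinsics" (4x4, takes a point from world to camera coordinates); the wrist camera has in their place "T_tool_cam" (4x4, takes a point from camera to tool coordinates, whose origin is the TCP and whose axes are the flange's). Camera axes: x right, y up, looking along -z (the intrinsics and any distortion apply to the point x, -y, -z); pixel columns grow to the right and rows downward; lengths in m; the calibration is good to about 2 mm. The wrist camera is an equidistant fisheye: a pixel r from the principal point sees the ray r / f radians off the axis. A picture is of the moment at which its call begins: read the wrist's pose just before it. camera_params takes no time and is no camera call.
- close_job(): hands the job in; it is judged then, once.
Trained networks look in the newest picture that a camera, given by its name, has taken for a name from the list of things; names that differ only in an ending like _2 or _b are one class to them, and where a whole thing is asked for, a point or a joint stands for the part that bears it (a point fixed in the world has none). Each returns a list of dicts, best first, with "conf" (0 to 1); they miss things now and then, are a little off and sometimes report something else, mostly with a low value. They report only what shows in the picture. A call takes as long as a camera call.
- outline_of(camera, query): "pixels" (480x640 bool, what is visible of it) and "xy" ([column, row] in pixels, amid what is visible of it).
- tip_of(camera, query): "xy" ([column, row] in pixels: a listed point, or the origin of a listed thing).
The state is a dict: "t": time; "qpos": joint angles; "qd": joint speeds; "joint_torque": joint torques, N m; "tcp_pos": TCP position; "eef_rot": TCP orientation; "contact_force": force on the tool from outside, world axes, zero at the start; "ft_torque": the same for the moment, N m; "width": finger opening in m; "finger_force": force on a finger pad.
Only numpy, scipy, OpenCV 4.12 (cv2) and the standard library are available. Lean on these libraries where they do the work, as an engineer would, in place of code of your own. Each camera call takes 0.05 s, during which the arm holds its last target. There are 200 camera calls.

### The job

Set the tilting measuring console up for use: raise its panel, swing the spring-loaded prop leg underneath out past its dead centre until it locks against its stop, and let the panel down so that it stands on the locked leg. Only then start the recording: press the green membrane key at the top of the key column until you feel a little over 10 N (more than 18 N spoils it), keep it pressed for about half a second and let go. Press neither of the other two keys and leave the other things on the bench where they are.

Things in the scene. Friction and masses are not known exactly. Their poses are not given: they have to be found in the camera images.
- console_base: Fixed aluminium base plate, 225 x 230 x 12 mm. Origin: centre of its underside, on the bench. x points from the operator's (hinge) side to the hood side, y to the operator's left, z up. It stands crosswise, its operator's side to the robot's right and away (yaw 1.6 to 2.4). Hinge axis along its y at x = -95, z = 45 mm. The leg's foot comes down on a rubber strip, top at z = 15, x = 23 to 57 mm.
- hinge (a point): Middle of the panel's hinge axis, at the lower front edge of the panel. Its axes turn with the panel: x up the panel's slope, z square out of its face, y to the left as on the base. All panel places below are given in this frame. The grey panel is 185 (x) x 220 (y) x 26 mm; face at z = 26, display left, keys in a column on the right. It weighs about 0.75 kg.
- panel (a joint): Panel angle in rad: 0 flat on its rests, upper stop 0.87; raising is positive. Starts from 0 to 0.25. A balanced friction hinge lets it stay where it is left (2 to 5 N at the hood moves it), but a push on its keys pushes it down unless it stands on the leg. Standing on the locked leg it reads 0.628 (36 deg). The leg needs 0.65 or more to pass under it; raise to about 0.8 for room.
- hood_rim (a point): Middle of the top rim of the black glare hood, a plate 8 mm thick, 220 mm wide, standing 50 mm square out of the panel's face along its upper edge: at (181, 0, 76) mm in the hinge frame. Turns with the panel. Good place to pinch across its thickness (along the panel's x). It overhangs the green key's approach once the panel slopes.
- leg (a joint): Leg angle in rad: 0 folded along the panel's underside (foot towards the hinge), 1.117 open against its stop (locked). Opening swings the foot away from the operator, in the same turning sense as raising the panel. An over-centre spring returns it to 0 below about 0.4 to 0.5 and snaps it to the stop beyond; about 2 N at the tab moves it.
- leg_pivot (a point): Middle of the leg's pivot axis (along y), at (155, 0, -12) mm in the hinge frame. Axes turn with the leg: the foot lies towards -x. The steel leg is a U of two side arms (y = +-95 mm) and a rubber foot bar.
- leg_tab (a point): Middle of the orange round finger tab of the leg, 16 mm in diameter, axis along y, at (-80, -133.5, 0) mm in the leg_pivot frame: it stands out sideways on the operator's right, from y = -98 to -153 mm (the panel's side is at y = -110). Push it away from the operator on an 80 mm arc about the pivot.
- leg_foot (a point): Middle of the rubber foot bar, 14 mm in diameter, 190 mm long along y, at (-106, 0, 0) mm in the leg_pivot frame.
- start_key (a joint): Travel of the green key in m, 0 to 0.0015, springy at 10 N per mm: too small to see or to read, so go by the force you feel. It registers when pressed beyond 0.0010 (10 N along its normal) for 0.3 s; 12 to 15 N is right. More than 18 N spoils it, so feel for the key slowly.
- start_key_top (a point): Centre of the green membrane key's top, key 44 (x) x 46 (y) mm, 3 mm proud of the face: at (127, -77, 29) mm in the hinge frame. Its axes are the panel's: z square out of the face; press along -z.
- unit_key (a joint): Travel in m of the blue key, the next one below the green (centre 50 mm nearer the hinge, same size). Not to be pressed (0.0008 counts).
- stop_key (a joint): Travel in m of the red key, 100 mm nearer the hinge than the green, same size. Not to be pressed (0.0008 counts).
- lab_bottle: Clear bottle with blue cap, 68 mm wide, 150 mm high, behind the hood (bystander; leave it)
- glass_dish: Glass dish, 120 mm wide, 45 mm high, in front of the console on its left (bystander; leave it)
- insulation_sample: Cork and plywood sample, 80 x 120 x 38 mm, in front of the console on its right (bystander; leave it)
- spray_bottle: Grey spray bottle, 80 mm wide, 220 mm high (bystander; leave it)
- wind_turbine: White model wind turbine, foot 110 mm wide, 300 mm high (bystander; leave it)
- spanner: Steel spanner, 170 mm long, lying flat (bystander; leave it)
- hot_plate_disc: Steel disc, 170 mm wide, 6 mm thick, lying flat (bystander; leave it)

How it is judged:
By the outcome, as a careful person would: the job done as asked, in the order asked, and still so for the second after the job is handed in, with the robot touching nothing.
It also fails if it takes over 72 s, if anything falls off the work surface, if the arm or the gripper's body presses on something with over 40 N, if the wrist force passes 120 N, or if a joint passes its speed limit or range.

## Working session

There is one attempt and no reset: what is moved stays moved. The work goes in short steps, Python scripts to look and compute and a tool call to move; the robot and the scene stay as the last step left them, time stands still between calls to the robot, and variables do not carry over. Pictures are saved under pics/ and viewed, at most 10 in all, crops included, and the job is handed in when it is done.

Besides the shell and the picture viewer there is one more tool, called as name([rows], argument=value, ...), one row to a line, values as JSON. servo_tool: Moves the arm, as the interface text tells. Its arguments: {"type":"object","properties":{"commands":{"type":"array"},"grip_force":{"type":"number"}},"required":["commands"]}

```bash
ls; mkdir -p pics
cat > h.py <<'E'
import numpy as np, cv2
from plant import *
def px(name,xy):
    pass
def deproj(name,uv,d):
    p=camera_params(name); T=np.linalg.inv(np.array(p["extrinsics"]))
    c=np.array([(uv[0]-p["cx"])/p["fx"]*d,-(uv[1]-p["cy"])/p["fy"]*d,-d,1])
    return (T@c)[:3]
E
python3 - <<'E'
from h import *
np.set_printoptions(precision=4,suppress=True)
o=observe(); print(o["t"],o["tcp_pos"],o["eef_rot"],o["width"],pinch_z)
for n in("scene","top"):
    im,d=camera(n); cv2.imwrite(f"pics/{n}0.png",im[:,:,::-1]); np.save(f"pics/{n}d.npy",d)
    print(n,camera_params(n))
    for q in("hood_rim","hinge","start_key_top","leg_tab","leg_pivot","console_base"):
        for r in tip_of(n,q)[:2]:
            u,v=[int(round(x)) for x in r["xy"]]; dd=d[v,u]
            print(q,r["conf"],r["xy"],dd,deproj(n,r["xy"],dd))
print(camera_params("wrist"))
E
```

```text
pics
0.0 [0.1576 0.6557 0.2303] [[-0.9723  0.2336 -0.0004]
 [ 0.2336  0.9723 -0.0019]
 [-0.0001 -0.002  -1.    ]] 0.08542592112341639 0.0187
scene {'fx': 570.9888005660318, 'fy': 570.9888005660318, 'cx': 317.52161722311564, 'cy': 241.11565141023598, 'extrinsics': array([[-0.7767,  0.6298, -0.0073,  0.4574],
       [-0.5287, -0.6457,  0.551 ,  0.265 ],
       [ 0.3423,  0.4318,  0.8345, -1.5308],
       [ 0.    ,  0.    ,  0.    ,  1.    ]])}
hood_rim 0.64 [379.5, 228.9] 1.2046667 [0.4918 0.0895 0.1427]
hinge 0.57 [303.7, 233.1] 1.2859336 [ 0.5938 -0.0426  0.0718]
start_key_top 0.93 [346.2, 271.5] 1.2055635 [0.5936 0.103  0.0929]
start_key_top 0.57 [375.6, 230.6] 1.2653325 [0.474  0.0636 0.0908]
leg_tab 0.61 [314.5, 295.7] 1.2247036 [0.6671 0.0867 0.0483]
leg_tab 0.38 [304.6, 234.1] 1.285025 [ 0.5938 -0.0394  0.0713]
leg_pivot 0.64 [347.3, 270.5] 1.2116917 [0.5885 0.1008 0.0888]
console_base 0.95 [342.3, 259.4] 1.2252749 [0.5794 0.0737 0.0903]
top {'fx': 444.2361143960192, 'fy': 444.2361143960192, 'cx': 319.3390193794145, 'cy': 239.75529190276097, 'extrinsics': array([[-0.0286, -0.9996,  0.0039, -0.002 ],
       [ 0.9978, -0.0283,  0.0594, -0.5729],
       [-0.0592,  0.0056,  0.9982, -1.2588],
       [ 0.    ,  0.    ,  0.    ,  1.    ]])}
hood_rim 0.94 [276.7, 267.7] 1.1423644 [0.4961 0.0941 0.1456]
hinge 0.62 [330.0, 233.7] 1.2230455 [ 0.5852 -0.0478  0.0708]
start_key_top 0.54 [279.1, 232.8] 1.2027115 [0.5901 0.0905 0.0907]
leg_tab 0.41 [281.6, 205.0] 1.2511896 [0.6718 0.0853 0.047 ]
console_base 0.77 [304.6, 251.2] 1.2090935 [0.5387 0.0231 0.0816]
console_base 0.66 [284.6, 207.9] 1.2999121 [ 0.6699  0.0805 -0.0019]
{'fx': 371.64829954431775, 'fy': 371.64829954431775, 'cx': 316.736737255053, 'cy': 239.0425164721506, 'T_tool_cam': array([[ 0.0006,  0.9594,  0.282 ,  0.072 ],
       [ 1.    , -0.0007, -0.    ,  0.0014],
       [ 0.0002,  0.282 , -0.9594, -0.1417],
       [ 0.    ,  0.    ,  0.    ,  1.    ]])}
```

View pics/scene0.png

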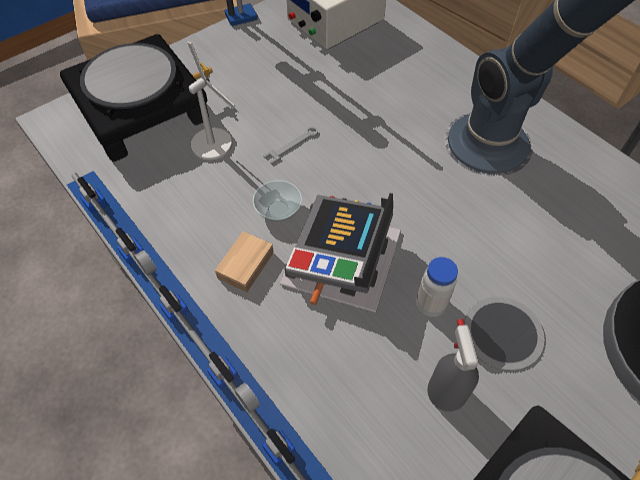

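View pics/top0.png

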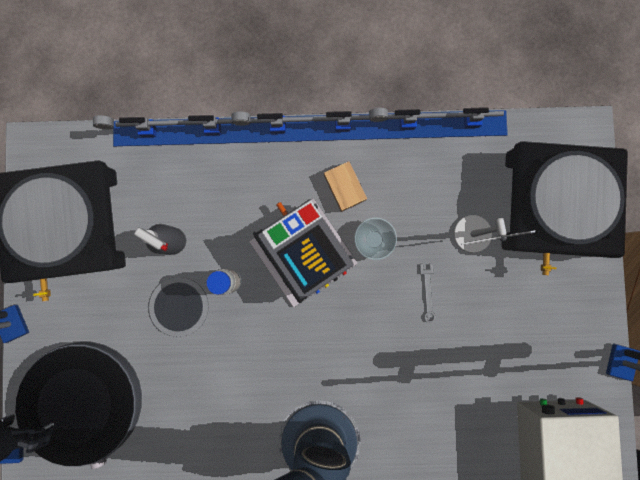

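The scene view shows the console with its key row: red (300,260), blue (322,264), green (346,268). The hood is at about (385,230) and the orange tab at (317,293). The top view agrees: green (278,232), red (310,213), hood at the lower left, tab (282,207). The cork sample is at the operator's right. Next I'll fit the base pose and panel angle from these features.

```bash
cat >> h.py <<'E'
from scipy.optimize import least_squares
np.set_printoptions(precision=4,suppress=True)
def proj(name,P):
    p=camera_params(name); c=np.array(p["extrinsics"])@np.append(P,1)
    return np.array([p["cx"]+p["fx"]*c[0]/-c[2], p["cy"]-p["fy"]*c[1]/-c[2]])
def con(s,P):  # console frame (m) -> world ; s=(x,y,yaw)
    c,n=np.cos(s[2]),np.sin(s[2]); return np.array([s[0]+c*P[0]-n*P[1], s[1]+n*P[0]+c*P[1], P[2]])
def pan(s,a,P): # hinge frame -> world
    c,n=np.cos(a),np.sin(a); return con(s,[-.095+c*P[0]-n*P[2],P[1],.045+n*P[0]+c*P[2]])
KP={"green":(.127,-.077,.029),"blue":(.077,-.077,.029),"red":(.027,-.077,.029)}
def keys(name,im,roi):
    hsv=cv2.cvtColor(im,cv2.COLOR_RGB2HSV); out={}
    for k,rg in {"green":[(45,80)],"blue":[(100,125)],"red":[(0,4),(174,180)]}.items():
        m=np.zeros(im.shape[:2],np.uint8)
        for lo,hi in rg: m|=cv2.inRange(hsv,(lo,120,60),(hi,255,255))
        z=np.zeros_like(m); u0,u1,v0,v1=roi; z[v0:v1,u0:u1]=m[v0:v1,u0:u1]
        n,l,st,ce=cv2.connectedComponentsWithStats(z)
        i=1+np.argmax(st[1:,4]); pts=np.argwhere(l==i)[:,::-1].astype(np.float32)
        out[k]=np.array(cv2.minAreaRect(pts)[0]); print(name,k,st[i,4],out[k])
    return out
def fit(obs,x0,extra=()):
    def f(x):
        r=[]
        for (n,P,uv,w) in obs: r+=list(w*(proj(n,pan(x[:3],x[3],P))-uv))
        return np.array(r)
    s=least_squares(f,x0,loss="soft_l1"); return s.x,f(s.x)
E
cat > fit0.py <<'E'
from h import *
obs=[]
for n,roi in(("scene",(270,400,180,310)),("top",(240,345,190,300))):
    im=cv2.imread(f"pics/{n}0.png")[:,:,::-1].copy()
    for k,uv in keys(n,im,roi).items(): obs.append((n,KP[k],uv,1))
obs.append(("top",(.181,0,.076),(276.7,267.7),.5)); obs.append(("scene",(.181,0,.076),(379.5,228.9),.3))
x,r=fit(obs,[.54,.03,2.1,.15]); print(x); print(r.reshape(-1,2))
for a in(x[3],.8,.628): print(a,"rim",pan(x,a,(.181,0,.076)),"green",pan(x,a,KP["green"]))
print("tab",pan(x,x[3],(.075,-.1335,-.012)),proj("scene",pan(x,x[3],(.075,-.1335,-.012))),proj("top",pan(x,x[3],(.075,-.1335,-.012))))
# depth check on face plane
for n in("scene","top"):
    d=np.load(f"pics/{n}d.npy")
    for P in[(.05,.06,.026),(.05,0,.026),(.13,.06,.026),(.1,0,.026),(.181,.0,.076),(.181,.06,.076),(.181,-.06,.076)]:
        w=pan(x,x[3],P); u=proj(n,w); print(n,P,w,deproj(n,u,d[int(round(u[1])),int(round(u[0]))]))
E
python3 fit0.py
```

```text
scene green 341 [344.5941 268.5765]
scene blue 237 [322.3208 263.8773]
scene red 337 [300.95 259.15]
top green 239 [277.6154 233.4231]
top blue 162 [293.  223.5]
top red 243 [308.1154 213.4231]
[0.5393 0.0291 2.1411 0.1182]
[[ 0.4031 -0.05  ]
 [ 0.4721 -0.1045]
 [ 0.1316 -0.0253]
 [ 0.2489 -0.1587]
 [ 0.1478 -0.3011]
 [ 0.1227 -0.1625]
 [ 0.2829 -0.4473]
 [-0.3675  0.8673]]
0.11820004473997685 rim [0.4983 0.0929 0.1418] green [0.5891 0.094  0.0888]
0.8 rim [0.5519 0.0094 0.2278] green [0.6188 0.0477 0.1563]
0.628 rim [0.5356 0.0349 0.2128] green [0.6091 0.0629 0.1431]
tab [0.6619 0.0851 0.0419] [315.9525 295.2634] [281.8964 208.7146]
scene (0.05, 0.06, 0.026) [ 0.5149 -0.044   0.0767] [ 0.5163 -0.0423  0.0798]
scene (0.05, 0, 0.026) [ 0.5654 -0.0116  0.0767] [ 0.5662 -0.0106  0.0786]
scene (0.13, 0.06, 0.026) [0.472  0.0229 0.0861] [0.4756 0.0263 0.0931]
scene (0.1, 0, 0.026) [0.5386 0.0302 0.0826] [0.5392 0.0308 0.0839]
scene (0.181, 0.0, 0.076) [0.4983 0.0929 0.1418] [0.4994 0.0938 0.1438]
scene (0.181, 0.06, 0.076) [0.4478 0.0605 0.1418] [0.4481 0.0608 0.1423]
scene (0.181, -0.06, 0.076) [0.5489 0.1253 0.1418] [0.5499 0.1262 0.144 ]
top (0.05, 0.06, 0.026) [ 0.5149 -0.044   0.0767] [ 0.5148 -0.0439  0.0805]
top (0.05, 0, 0.026) [ 0.5654 -0.0116  0.0767] [ 0.5653 -0.0116  0.0781]
top (0.13, 0.06, 0.026) [0.472  0.0229 0.0861] [0.4721 0.0228 0.0886]
top (0.1, 0, 0.026) [0.5386 0.0302 0.0826] [0.5386 0.0302 0.0817]
top (0.181, 0.0, 0.076) [0.4983 0.0929 0.1418] [0.4983 0.0931 0.1399]
top (0.181, 0.06, 0.076) [0.4478 0.0605 0.1418] [0.4479 0.0605 0.1428]
top (0.181, -0.06, 0.076) [0.5489 0.1253 0.1418] [0.5488 0.1252 0.1427]
```

```bash
cat >> h.py <<'E'
from scipy.spatial.transform import Rotation as Ro, Slerp
import json
S=np.array([.5393,.0291,2.1411])
def Rp(s,a): # panel axes in world
    X=pan(s,a,(1,0,0))-pan(s,a,(0,0,0)); Y=pan(s,a,(0,1,0))-pan(s,a,(0,0,0)); return np.stack([X,Y,np.cross(X,Y)],1)
def tool(y,z): y=y/np.linalg.norm(y); z=z/np.linalg.norm(z); return np.stack([np.cross(y,z),y,z],1)
def rows(targets,start=None,nd=4):
    """targets: (pos,R) per row -> printed rows relative to the start pose"""
    o=observe(); p0,R0=(np.array(o["tcp_pos"]),np.array(o["eef_rot"])) if start is None else start
    for p,R in targets:
        t=R0.T@(np.array(p)-p0)/.3; r=Ro.from_matrix(R0.T@R).as_rotvec()/np.pi
        print(json.dumps(dict(zip(("tx","ty","tz","rx","ry","rz"),[round(float(v),nd) for v in (*t,*r)]))))
def lerp(p0,R0,p1,R1,n):
    sl=Slerp([0,1],Ro.from_matrix([R0,R1])); return [(p0+(p1-p0)*i/n,sl(i/n).as_matrix()) for i in range(1,n+1)]
E
python3 - <<'E'
from h import *
o=observe(); p0,R0=np.array(o["tcp_pos"]),np.array(o["eef_rot"])
a=.118; P=Rp(S,a); R=tool(P[:,0],-P[:,2])
up=pan(S,a,(.181,0,.20)); print(up)
rows(lerp(p0,R0,np.array([.25,.5,.30]),R0,3)+lerp(np.array([.25,.5,.3]),R0,up,R,7))
print(); rows(lerp(up,R,pan(S,a,(.181,0,.047)),R,1),(up,R))
E
```

```text
[0.5063 0.0806 0.2649]
{"tx": -0.1404, "ty": -0.1449, "tz": -0.0763, "rx": 0.0, "ry": 0.0, "rz": 0.0}
{"tx": -0.2807, "ty": -0.2899, "tz": -0.1526, "rx": 0.0, "ry": 0.0, "rz": 0.0}
{"tx": -0.4211, "ty": -0.4348, "tz": -0.2288, "rx": 0.0, "ry": 0.0, "rz": 0.0}
{"tx": -0.5864, "ty": -0.6005, "tz": -0.2122, "rx": -0.0051, "ry": 0.0022, "rz": -0.0366}
{"tx": -0.7517, "ty": -0.7662, "tz": -0.1955, "rx": -0.0101, "ry": 0.0043, "rz": -0.0732}
{"tx": -0.917, "ty": -0.9319, "tz": -0.1788, "rx": -0.0152, "ry": 0.0065, "rz": -0.1098}
{"tx": -1.0823, "ty": -1.0976, "tz": -0.1621, "rx": -0.0203, "ry": 0.0086, "rz": -0.1464}
{"tx": -1.2476, "ty": -1.2632, "tz": -0.1455, "rx": -0.0253, "ry": 0.0108, "rz": -0.1831}
{"tx": -1.413, "ty": -1.4289, "tz": -0.1288, "rx": -0.0304, "ry": 0.013, "rz": -0.2197}
{"tx": -1.5783, "ty": -1.5946, "tz": -0.1121, "rx": -0.0355, "ry": 0.0151, "rz": -0.2563}

{"tx": -0.0, "ty": -0.0, "tz": 0.51, "rx": 0.0, "ry": 0.0, "rz": -0.0}
```

servo_tool([
  {"tx": -0.1,"ty": -0.1,"tz": -0.1,"jaw": 0.5},
  {"tx": -0.2,"ty": -0.2,"tz": -0.19,"jaw": 0.5},
  {"tx": -0.3,"ty": -0.3,"tz": -0.23,"jaw": 0.5},
  {"tx": -0.4,"ty": -0.4,"tz": -0.24,"rz": -0.03,"jaw": 0.5},
  {"tx": -0.5,"ty": -0.5,"tz": -0.24,"rz": -0.06,"jaw": 0.5},
  {"tx": -0.6,"ty": -0.6,"tz": -0.24,"rz": -0.1,"jaw": 0.5},
  {"tx": -0.7,"ty": -0.7,"tz": -0.23,"rz": -0.14,"jaw": 0.5},
  {"tx": -0.8,"ty": -0.8,"tz": -0.22,"rz": -0.18,"jaw": 0.5},
  {"tx": -0.9,"ty": -0.9,"tz": -0.21,"rz": -0.22,"jaw": 0.5},
  {"tx": -0.99,"ty": -1.0,"tz": -0.2,"rz": -0.256,"jaw": 0.5},
], grip_force=30)

```text
$.commands[0]: bad value
```

Run:
```python
from h import *
o=observe(); p0,R0=np.array(o["tcp_pos"]),np.array(o["eef_rot"]); print(p0,R0,o["qpos"],o["contact_force"])
a=.118; P=Rp(S,a); R=tool(P[:,0],-P[:,2])
up=pan(S,a,(.181,0,.15)); dn=pan(S,a,(.181,0,.047))
rows(lerp(p0,R0,up,R,5)+lerp(up,R,dn,R,3))
```

```text
[0.1576 0.6564 0.2314] [[-0.9723  0.2336 -0.    ]
 [ 0.2336  0.9723  0.0001]
 [ 0.0001  0.0001 -1.    ]] [-1.3639  0.4686 -0.0486  1.5325  0.0241  1.141  -0.0823] [-0.0601 -1.137   0.4366]
{"tx": -0.3128, "ty": -0.3162, "tz": 0.0107, "rx": -0.0071, "ry": 0.003, "rz": -0.0513}
{"tx": -0.6256, "ty": -0.6324, "tz": 0.0214, "rx": -0.0142, "ry": 0.0061, "rz": -0.1025}
{"tx": -0.9385, "ty": -0.9486, "tz": 0.032, "rx": -0.0213, "ry": 0.0091, "rz": -0.1538}
{"tx": -1.2513, "ty": -1.2648, "tz": 0.0427, "rx": -0.0284, "ry": 0.0121, "rz": -0.205}
{"tx": -1.5641, "ty": -1.581, "tz": 0.0534, "rx": -0.0355, "ry": 0.0151, "rz": -0.2563}
{"tx": -1.5544, "ty": -1.5717, "tz": 0.1671, "rx": -0.0355, "ry": 0.0151, "rz": -0.2563}
{"tx": -1.5447, "ty": -1.5624, "tz": 0.2807, "rx": -0.0355, "ry": 0.0151, "rz": -0.2563}
{"tx": -1.535, "ty": -1.5531, "tz": 0.3944, "rx": -0.0355, "ry": 0.0151, "rz": -0.2563}
```

servo_tool([
  {"tx": -0.1,"ty": -0.1,"tz": -0.1,"rx": 0,"ry": 0,"rz": 0,"jaw": 0.5},
  {"tx": -0.2,"ty": -0.2,"tz": -0.19,"rx": 0,"ry": 0,"rz": 0,"jaw": 0.5},
  {"tx": -0.3,"ty": -0.3,"tz": -0.23,"rx": 0,"ry": 0,"rz": 0,"jaw": 0.5},
  {"tx": -0.4,"ty": -0.4,"tz": -0.24,"rx": 0,"ry": 0,"rz": -0.03,"jaw": 0.5},
  {"tx": -0.5,"ty": -0.5,"tz": -0.24,"rx": 0,"ry": 0,"rz": -0.06,"jaw": 0.5},
  {"tx": -0.6,"ty": -0.6,"tz": -0.24,"rx": 0,"ry": 0,"rz": -0.1,"jaw": 0.5},
  {"tx": -0.7,"ty": -0.7,"tz": -0.23,"rx": 0,"ry": 0,"rz": -0.14,"jaw": 0.5},
  {"tx": -0.8,"ty": -0.8,"tz": -0.22,"rx": 0,"ry": 0,"rz": -0.18,"jaw": 0.5},
  {"tx": -0.9,"ty": -0.9,"tz": -0.21,"rx": 0,"ry": 0,"rz": -0.22,"jaw": 0.5},
  {"tx": -0.99,"ty": -1.0,"tz": -0.2,"rx": 0,"ry": 0,"rz": -0.256,"jaw": 0.5},
], grip_force=30)

```text
t: 1.95
tcp_pos: [0.3771, 0.2939, 0.2915]
eef_rot: [[-0.841, -0.541, 0.001], [-0.541, 0.841, 0.001], [-0.001, 0.0, -1.0]]
contact_force: [0.9, 0.2, 0.1]
width: 0.0428
finger_force: 0.0
```

Run:
```python
from h import *
o=observe(); p0,R0=np.array(o["tcp_pos"]),np.array(o["eef_rot"]); print(p0,R0,o["qpos"],o["contact_force"])
a=.118; P=Rp(S,a); R=tool(P[:,0],-P[:,2])
up=pan(S,a,(.181,0,.15)); dn=pan(S,a,(.181,0,.047))
rows(lerp(p0,R0,up,R,5)+lerp(up,R,dn,R,3))
```

```text
[0.3771 0.2939 0.2915] [[-0.8409 -0.5412  0.0006]
 [-0.5412  0.8409  0.0006]
 [-0.0008  0.0002 -1.    ]] [-0.8124  0.0889  0.067   1.9067 -0.0066  1.1454  1.3997] [0.9364 0.1935 0.0968]
{"tx": 0.0046, "ty": -0.1623, "tz": 0.0508, "rx": -0.0075, "ry": 0.0, "rz": 0.0001}
{"tx": 0.0092, "ty": -0.3245, "tz": 0.1016, "rx": -0.015, "ry": 0.0001, "rz": 0.0002}
{"tx": 0.0138, "ty": -0.4868, "tz": 0.1524, "rx": -0.0225, "ry": 0.0001, "rz": 0.0003}
{"tx": 0.0184, "ty": -0.649, "tz": 0.2032, "rx": -0.03, "ry": 0.0002, "rz": 0.0004}
{"tx": 0.0229, "ty": -0.8113, "tz": 0.254, "rx": -0.0375, "ry": 0.0002, "rz": 0.0005}
{"tx": 0.023, "ty": -0.7978, "tz": 0.3676, "rx": -0.0375, "ry": 0.0002, "rz": 0.0005}
{"tx": 0.0231, "ty": -0.7844, "tz": 0.4813, "rx": -0.0375, "ry": 0.0002, "rz": 0.0005}
{"tx": 0.0232, "ty": -0.7709, "tz": 0.5949, "rx": -0.0375, "ry": 0.0002, "rz": 0.0005}
```

servo_tool([
  {"tx": 0.005,"ty": -0.16,"tz": 0.05,"rx": -0.0075,"ry": 0,"rz": 0,"jaw": 0.5},
  {"tx": 0.01,"ty": -0.32,"tz": 0.08,"rx": -0.015,"ry": 0,"rz": 0,"jaw": 0.5},
  {"tx": 0.014,"ty": -0.48,"tz": 0.1,"rx": -0.022,"ry": 0,"rz": 0,"jaw": 0.5},
  {"tx": 0.018,"ty": -0.65,"tz": 0.15,"rx": -0.03,"ry": 0,"rz": 0,"jaw": 0.5},
  {"tx": 0.023,"ty": -0.81,"tz": 0.25,"rx": -0.0375,"ry": 0,"rz": 0,"jaw": 0.5},
  {"tx": 0.023,"ty": -0.798,"tz": 0.37,"rx": -0.0375,"ry": 0,"rz": 0,"jaw": 0.5},
  {"tx": 0.023,"ty": -0.784,"tz": 0.48,"rx": -0.0375,"ry": 0,"rz": 0,"jaw": 0.5},
  {"tx": 0.023,"ty": -0.771,"tz": 0.595,"rx": -0.0375,"ry": 0,"rz": 0,"jaw": 0.5},
  {"tx": 0.023,"ty": -0.771,"tz": 0.595,"rx": -0.0375,"ry": 0,"rz": 0,"jaw": 0.3},
  {"tx": 0.023,"ty": -0.771,"tz": 0.595,"rx": -0.0375,"ry": 0,"rz": 0,"jaw": 0.0},
], grip_force=30)

```text
t: 3.2
tcp_pos: [0.4962, 0.0965, 0.1139]
eef_rot: [[-0.843, -0.535, -0.061], [-0.538, 0.837, 0.099], [-0.002, 0.116, -0.993]]
contact_force: [2.4, -6.6, -5.6]
width: 0.0088
finger_force: 7.2
```

```bash
cat > raise.py <<'E'
from h import *
o=observe(); p0,R0=np.array(o["tcp_pos"]),np.array(o["eef_rot"]); print(o["t"],p0,o["qpos"],o["contact_force"],o["width"],o["finger_force"])
h=pan(S,0,(0,0,0)); ax=con(S,[0,1,0])-con(S,[0,0,0])
q=Rp(S,0).T@(p0-h); print("hinge-rel",q)
def T(d): # raise by d
    r=Ro.from_rotvec(-ax*d).as_matrix(); return h+r@(p0-h), r@R0
import sys
D=float(sys.argv[1]); n=int(sys.argv[2])
rows([T(D*i/n) for i in range(1,n+1)],(p0,R0))
E
python3 raise.py .34 10
```

```text
3.2 [0.4962 0.0965 0.1139] [-0.4131  0.3656  0.2525  2.0321 -0.273   0.8169  2.1585] [ 2.4279 -6.6019 -5.5605] 0.008790388939852895 7.156030833721161
hinge-rel [ 0.175  -0.0001  0.0689]
{"tx": -0.0001, "ty": -0.0058, "tz": -0.0205, "rx": -0.0108, "ry": 0.0, "rz": 0.0}
{"tx": -0.0001, "ty": -0.0123, "tz": -0.0408, "rx": -0.0216, "ry": 0.0, "rz": 0.0}
{"tx": -0.0002, "ty": -0.0195, "tz": -0.0609, "rx": -0.0325, "ry": 0.0, "rz": 0.0001}
{"tx": -0.0002, "ty": -0.0273, "tz": -0.0807, "rx": -0.0433, "ry": 0.0001, "rz": 0.0001}
{"tx": -0.0003, "ty": -0.0359, "tz": -0.1003, "rx": -0.0541, "ry": 0.0001, "rz": 0.0001}
{"tx": -0.0003, "ty": -0.045, "tz": -0.1195, "rx": -0.0649, "ry": 0.0001, "rz": 0.0001}
{"tx": -0.0004, "ty": -0.0549, "tz": -0.1384, "rx": -0.0758, "ry": 0.0001, "rz": 0.0002}
{"tx": -0.0004, "ty": -0.0654, "tz": -0.157, "rx": -0.0866, "ry": 0.0001, "rz": 0.0002}
{"tx": -0.0005, "ty": -0.0765, "tz": -0.1752, "rx": -0.0974, "ry": 0.0001, "rz": 0.0002}
{"tx": -0.0005, "ty": -0.0882, "tz": -0.193, "rx": -0.1082, "ry": 0.0002, "rz": 0.0002}
```

servo_tool([
  {"tx": 0,"ty": -0.006,"tz": -0.02,"rx": -0.011,"ry": 0,"rz": 0,"jaw": 0},
  {"tx": 0,"ty": -0.012,"tz": -0.041,"rx": -0.022,"ry": 0,"rz": 0,"jaw": 0},
  {"tx": 0,"ty": -0.0195,"tz": -0.061,"rx": -0.0325,"ry": 0,"rz": 0,"jaw": 0},
  {"tx": 0,"ty": -0.027,"tz": -0.081,"rx": -0.043,"ry": 0,"rz": 0,"jaw": 0},
  {"tx": 0,"ty": -0.036,"tz": -0.1,"rx": -0.054,"ry": 0,"rz": 0,"jaw": 0},
  {"tx": 0,"ty": -0.045,"tz": -0.1195,"rx": -0.065,"ry": 0,"rz": 0,"jaw": 0},
  {"tx": 0,"ty": -0.055,"tz": -0.138,"rx": -0.076,"ry": 0,"rz": 0,"jaw": 0},
  {"tx": 0,"ty": -0.065,"tz": -0.157,"rx": -0.0865,"ry": 0,"rz": 0,"jaw": 0},
  {"tx": 0,"ty": -0.0765,"tz": -0.175,"rx": -0.0975,"ry": 0,"rz": 0,"jaw": 0},
  {"tx": 0,"ty": -0.088,"tz": -0.193,"rx": -0.108,"ry": 0,"rz": 0,"jaw": 0},
], grip_force=40)

```text
t: 4.45
tcp_pos: [0.5137, 0.0689, 0.1675]
eef_rot: [[-0.843, -0.483, -0.237], [-0.538, 0.755, 0.374], [-0.002, 0.442, -0.897]]
contact_force: [5.0, 0.8, -9.6]
width: 0.0072
finger_force: 44.6
```

```bash
python3 raise.py .34 10
```

```text
4.45 [0.5137 0.0689 0.1675] [-0.1512  0.4293  0.2056  1.853  -0.4926  1.1946  2.4475] [ 4.9796  0.8264 -9.604 ] 0.007231546892932789 44.58100497722626
hinge-rel [0.1423 0.0001 0.1225]
{"tx": -0.0001, "ty": -0.0057, "tz": -0.0205, "rx": -0.0108, "ry": 0.0, "rz": 0.0}
{"tx": -0.0001, "ty": -0.012, "tz": -0.0408, "rx": -0.0216, "ry": 0.0, "rz": 0.0001}
{"tx": -0.0002, "ty": -0.0191, "tz": -0.0609, "rx": -0.0325, "ry": 0.0, "rz": 0.0001}
{"tx": -0.0002, "ty": -0.0268, "tz": -0.0807, "rx": -0.0433, "ry": 0.0, "rz": 0.0001}
{"tx": -0.0003, "ty": -0.0352, "tz": -0.1003, "rx": -0.0541, "ry": 0.0001, "rz": 0.0001}
{"tx": -0.0004, "ty": -0.0443, "tz": -0.1195, "rx": -0.0649, "ry": 0.0001, "rz": 0.0002}
{"tx": -0.0004, "ty": -0.054, "tz": -0.1385, "rx": -0.0758, "ry": 0.0001, "rz": 0.0002}
{"tx": -0.0005, "ty": -0.0643, "tz": -0.157, "rx": -0.0866, "ry": 0.0001, "rz": 0.0002}
{"tx": -0.0005, "ty": -0.0753, "tz": -0.1753, "rx": -0.0974, "ry": 0.0001, "rz": 0.0003}
{"tx": -0.0006, "ty": -0.0869, "tz": -0.1931, "rx": -0.1082, "ry": 0.0001, "rz": 0.0003}
```

servo_tool([
  {"tx": 0,"ty": 0,"tz": 0,"rx": 0,"ry": 0,"rz": 0,"jaw": 0.5},
  {"tx": 0,"ty": 0,"tz": 0,"rx": 0,"ry": 0,"rz": 0,"jaw": 0.5},
  {"tx": 0,"ty": 0,"tz": -0.15,"rx": 0,"ry": 0,"rz": 0,"jaw": 0.5},
  {"tx": 0,"ty": 0,"tz": -0.3,"rx": 0,"ry": 0,"rz": -0.055,"jaw": 0.5},
  {"tx": 0,"ty": 0,"tz": -0.3,"rx": 0,"ry": 0,"rz": -0.11,"jaw": 0.5},
  {"tx": 0,"ty": 0,"tz": -0.3,"rx": 0,"ry": 0,"rz": -0.165,"jaw": 0.5},
  {"tx": 0,"ty": 0,"tz": -0.3,"rx": 0,"ry": 0,"rz": -0.22,"jaw": 0.5},
  {"tx": 0,"ty": 0,"tz": -0.3,"rx": 0,"ry": 0,"rz": -0.275,"jaw": 0.5},
  {"tx": 0,"ty": 0,"tz": -0.3,"rx": 0,"ry": 0,"rz": -0.33,"jaw": 0.5},
  {"tx": 0,"ty": 0,"tz": -0.3,"rx": 0,"ry": 0,"rz": -0.385,"jaw": 0.5},
])

```text
t: 5.7
tcp_pos: [0.5341, 0.0353, 0.2481]
eef_rot: [[-0.011, -0.969, -0.246], [-0.926, -0.083, 0.368], [-0.377, 0.232, -0.897]]
contact_force: [-36.9, 78.3, 97.4]
width: 0.0428
finger_force: 0.0
```

servo_tool([
  {"tx": 0,"ty": 0,"tz": 0,"rx": 0,"ry": 0,"rz": -0.055,"jaw": 0.5},
  {"tx": 0,"ty": 0,"tz": 0,"rx": 0,"ry": 0,"rz": -0.11,"jaw": 0.5},
  {"tx": 0,"ty": 0,"tz": 0,"rx": 0,"ry": 0,"rz": -0.165,"jaw": 0.5},
  {"tx": 0,"ty": 0,"tz": 0,"rx": 0,"ry": 0,"rz": -0.22,"jaw": 0.5},
  {"tx": 0,"ty": 0,"tz": 0,"rx": 0,"ry": 0,"rz": -0.275,"jaw": 0.5},
  {"tx": 0,"ty": 0,"tz": 0,"rx": 0,"ry": 0,"rz": -0.33,"jaw": 0.5},
  {"tx": 0,"ty": 0,"tz": 0,"rx": 0,"ry": 0,"rz": -0.385,"jaw": 0.5},
  {"tx": 0,"ty": 0,"tz": 0,"rx": 0,"ry": 0,"rz": -0.44,"jaw": 0.5},
  {"tx": 0,"ty": 0,"tz": 0,"rx": 0,"ry": 0,"rz": -0.495,"jaw": 0.5},
  {"tx": 0,"ty": 0,"tz": 0,"rx": 0,"ry": 0,"rz": -0.55,"jaw": 0.5},
])

```text
t: 6.95
tcp_pos: [0.4775, 0.2015, 0.0739]
eef_rot: [[0.724, -0.689, 0.023], [-0.682, -0.71, 0.176], [-0.105, -0.143, -0.984]]
contact_force: [2.9, -1.9, 2.8]
width: 0.0426
finger_force: 1.5
```

Run:
```python
from h import *
o=observe(); p0,R0=np.array(o["tcp_pos"]),np.array(o["eef_rot"]); print(o["t"],p0,R0,o["qpos"],o["contact_force"],o["width"])
obs=[]
im,d=camera("top"); cv2.imwrite("pics/top1.png",im[:,:,::-1])
im2,d2=camera("scene"); cv2.imwrite("pics/scene1.png",im2[:,:,::-1])
for n,i,roi in(("scene",im2,(270,400,180,310)),("top",im,(240,345,190,300))):
    try:
        for k,uv in keys(n,i,roi).items(): obs.append((n,KP[k],uv,1))
    except Exception as e: print(e)
from scipy.optimize import minimize_scalar
for n,P,uv,w in obs:
    s=minimize_scalar(lambda a:np.sum((proj(n,pan(S,a,P))-uv)**2),bounds=(0,.9),method="bounded"); print(n,P,s.x,s.fun)
a=.458; P=Rp(S,a); R=tool(-P[:,0],-P[:,2])
up=pan(S,a,(.181,0,.125)); dn=pan(S,a,(.181,0,.047))
rows(lerp(p0,R0,up,R,3)+lerp(up,R,dn,R,2))
```

```text
6.95 [0.4775 0.2015 0.0739] [[ 0.7242 -0.6892  0.0229]
 [-0.6815 -0.7104  0.1759]
 [-0.105  -0.143  -0.9841]] [ 0.5624  0.8972 -1.3841  2.0596  0.9802  0.9598  2.6599] [ 2.8903 -1.8541  2.7756] 0.04263472719288444
scene green 258 [334.5 257. ]
scene blue 193 [315.15 256.05]
scene red 273 [295.8621 256.1552]
top green 235 [283.0385 227.8077]
top blue 152 [297.4615 219.1923]
top red 216 [311.5 211. ]
scene (0.127, -0.077, 0.029) 0.4641762143062163 1.615159220804447
scene (0.077, -0.077, 0.029) 0.4640586266011196 0.012206917909479656
scene (0.027, -0.077, 0.029) 0.4538579698502836 0.01180386065754872
top (0.127, -0.077, 0.029) 0.44369362680916724 0.002163751713449573
top (0.077, -0.077, 0.029) 0.43409881714131837 0.001014044660011799
top (0.027, -0.077, 0.029) 0.4188521592146267 0.034642787378120536
{"tx": 0.1541, "ty": 0.0499, "tz": -0.2126, "rx": 0.0227, "ry": -0.0311, "rz": -0.1374}
{"tx": 0.3017, "ty": 0.1111, "tz": -0.4216, "rx": 0.0432, "ry": -0.0634, "rz": -0.2748}
{"tx": 0.4493, "ty": 0.1722, "tz": -0.6305, "rx": 0.0636, "ry": -0.0957, "rz": -0.4121}
{"tx": 0.4065, "ty": 0.1751, "tz": -0.5078, "rx": 0.0636, "ry": -0.0957, "rz": -0.4121}
{"tx": 0.3637, "ty": 0.1779, "tz": -0.3851, "rx": 0.0636, "ry": -0.0957, "rz": -0.4121}
```

Run:
```python
import cv2,numpy as np
a=cv2.imread("pics/scene1.png")[140:460,200:600]; b=cv2.imread("pics/top1.png")[120:440,100:440]
b=cv2.resize(b,(400,376)); a=np.vstack([a,np.zeros((56,400,3),np.uint8)])
cv2.imwrite("pics/v1.png",np.hstack([a,b]))
```

```text
(no output)
```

View pics/v1.png

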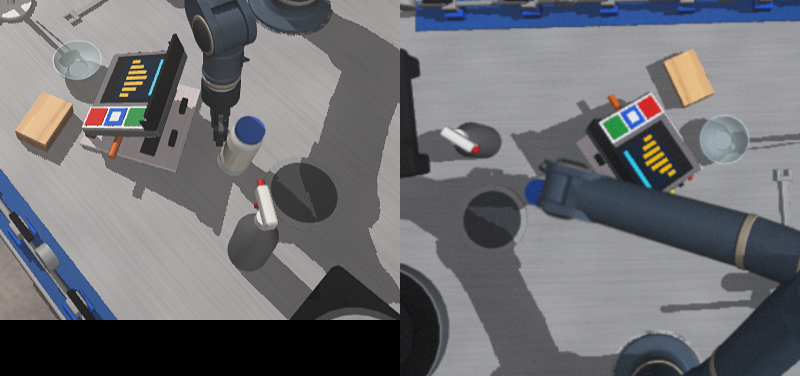

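servo_tool([
  {"tx": -0.01,"ty": -0.02,"tz": -0.12,"rx": 0,"ry": 0,"rz": 0,"jaw": 0.5},
  {"tx": -0.03,"ty": -0.04,"tz": -0.25,"rx": 0,"ry": 0,"rz": 0,"jaw": 0.5},
  {"tx": -0.04,"ty": -0.06,"tz": -0.38,"rx": 0,"ry": 0,"rz": 0,"jaw": 0.5},
  {"tx": -0.05,"ty": -0.07,"tz": -0.5,"rx": 0,"ry": 0,"rz": 0,"jaw": 0.5},
  {"tx": -0.05,"ty": -0.07,"tz": -0.5,"rx": 0,"ry": 0,"rz": 0,"jaw": 0.5},
  {"tx": -0.05,"ty": -0.07,"tz": -0.5,"rx": 0,"ry": 0,"rz": 0.03,"jaw": 0.5},
  {"tx": -0.05,"ty": -0.07,"tz": -0.5,"rx": 0,"ry": 0,"rz": 0.06,"jaw": 0.5},
  {"tx": -0.05,"ty": -0.07,"tz": -0.5,"rx": 0,"ry": 0,"rz": 0.09,"jaw": 0.5},
  {"tx": -0.05,"ty": -0.07,"tz": -0.5,"rx": 0,"ry": 0,"rz": 0.12,"jaw": 0.5},
  {"tx": -0.05,"ty": -0.07,"tz": -0.5,"rx": 0,"ry": 0,"rz": 0.15,"jaw": 0.5},
])

```text
t: 8.3
tcp_pos: [0.4788, 0.1983, 0.2265]
eef_rot: [[0.322, -0.946, 0.02], [-0.933, -0.314, 0.178], [-0.162, -0.075, -0.984]]
contact_force: [0.5, 0.6, 0.3]
width: 0.0427
finger_force: 0.0
```

```bash
cat > st.py <<'E'
from h import *
o=observe(); p0,R0=np.array(o["tcp_pos"]),np.array(o["eef_rot"]); print(o["t"],p0,o["qpos"],o["contact_force"],o["width"]); print(R0)
E
python3 - <<'E'
exec(open("st.py").read())
im,d=camera("scene"); cv2.imwrite("pics/scene2.png",im[:,:,::-1])
a=cv2.imread("pics/scene0.png")[140:440,240:600]; b=cv2.imread("pics/scene2.png")[140:440,240:600]
cv2.imwrite("pics/v2.png",np.hstack([a,b]))
E
```

```text
8.3 [0.4788 0.1983 0.2265] [ 0.6486  0.5261 -1.3652  1.9164  0.456   1.0184  2.5907] [0.5232 0.5838 0.3237] 0.042675075541775555
[[ 0.3222 -0.9465  0.0196]
 [-0.9327 -0.3138  0.1776]
 [-0.1619 -0.0755 -0.9839]]
```

View pics/v2.png

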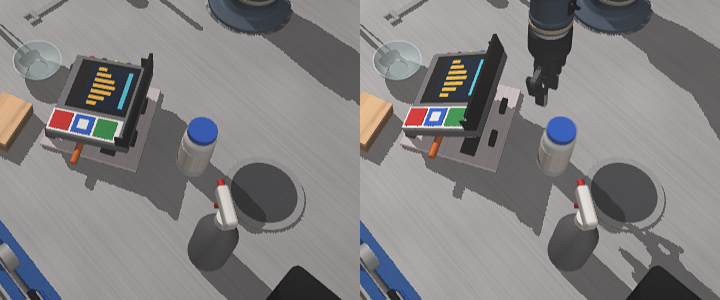

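Run:
```python
exec(open("st.py").read())
def V(h): h=np.radians(h); return tool(np.array([np.cos(h),np.sin(h),0]),np.array([0,0,-1.]))
pe=np.array([.5,.07,.36])
rows([(p0+(pe-p0)*min(1,i/4),V(198-9.5*i)) for i in range(1,11)])
```

```text
8.35 [0.4786 0.1985 0.2264] [ 0.6477  0.5254 -1.3645  1.9167  0.4556  1.0181  2.589 ] [-0.393   0.262  -0.3979] 0.04280453932693679
[[ 0.3209 -0.9469  0.0196]
 [-0.9332 -0.3126  0.1771]
 [-0.1616 -0.0751 -0.984 ]]
{"tx": 0.0877, "ty": 0.0082, "tz": -0.1282, "rx": -0.0194, "ry": 0.0537, "rz": 0.0561}
{"tx": 0.1754, "ty": 0.0164, "tz": -0.2564, "rx": -0.015, "ry": 0.0553, "rz": 0.1087}
{"tx": 0.2631, "ty": 0.0247, "tz": -0.3845, "rx": -0.0104, "ry": 0.0567, "rz": 0.1614}
{"tx": 0.3508, "ty": 0.0329, "tz": -0.5127, "rx": -0.0057, "ry": 0.0578, "rz": 0.214}
{"tx": 0.3508, "ty": 0.0329, "tz": -0.5127, "rx": -0.0009, "ry": 0.0587, "rz": 0.2666}
{"tx": 0.3508, "ty": 0.0329, "tz": -0.5127, "rx": 0.004, "ry": 0.0594, "rz": 0.3192}
{"tx": 0.3508, "ty": 0.0329, "tz": -0.5127, "rx": 0.0091, "ry": 0.0597, "rz": 0.3719}
{"tx": 0.3508, "ty": 0.0329, "tz": -0.5127, "rx": 0.0142, "ry": 0.0598, "rz": 0.4245}
{"tx": 0.3508, "ty": 0.0329, "tz": -0.5127, "rx": 0.0195, "ry": 0.0596, "rz": 0.4771}
{"tx": 0.3508, "ty": 0.0329, "tz": -0.5127, "rx": 0.025, "ry": 0.0592, "rz": 0.5297}
```

servo_tool([
  {"tx": 0.09,"ty": 0.01,"tz": -0.13,"rx": -0.019,"ry": 0.04,"rz": 0.05,"jaw": 0.5},
  {"tx": 0.18,"ty": 0.02,"tz": -0.26,"rx": -0.015,"ry": 0.055,"rz": 0.1,"jaw": 0.5},
  {"tx": 0.26,"ty": 0.025,"tz": -0.38,"rx": -0.01,"ry": 0.057,"rz": 0.155,"jaw": 0.5},
  {"tx": 0.35,"ty": 0.03,"tz": -0.51,"rx": -0.006,"ry": 0.058,"rz": 0.21,"jaw": 0.5},
  {"tx": 0.35,"ty": 0.03,"tz": -0.51,"rx": -0.001,"ry": 0.059,"rz": 0.265,"jaw": 0.5},
  {"tx": 0.35,"ty": 0.03,"tz": -0.51,"rx": 0.004,"ry": 0.059,"rz": 0.318,"jaw": 0.5},
  {"tx": 0.35,"ty": 0.03,"tz": -0.51,"rx": 0.009,"ry": 0.06,"rz": 0.37,"jaw": 0.5},
  {"tx": 0.35,"ty": 0.03,"tz": -0.51,"rx": 0.014,"ry": 0.06,"rz": 0.424,"jaw": 0.5},
  {"tx": 0.35,"ty": 0.03,"tz": -0.51,"rx": 0.02,"ry": 0.06,"rz": 0.477,"jaw": 0.5},
  {"tx": 0.35,"ty": 0.03,"tz": -0.51,"rx": 0.025,"ry": 0.059,"rz": 0.53,"jaw": 0.5},
])

```text
t: 9.6
tcp_pos: [0.5009, 0.0721, 0.3586]
eef_rot: [[-0.974, -0.227, -0.0], [-0.227, 0.974, 0.001], [-0.0, 0.001, -1.0]]
contact_force: [-0.6, -0.3, -0.1]
width: 0.0429
finger_force: 0.0
```

Run:
```python
exec(open("st.py").read())
```

```text
9.6 [0.5009 0.0721 0.3586] [ 0.648   0.2168 -1.0191  1.7012  0.1885  1.3293  1.394 ] [-0.5591 -0.2807 -0.0818] 0.04294642766782357
[[-0.9739 -0.2271 -0.0002]
 [-0.2271  0.9739  0.0013]
 [-0.0001  0.0014 -1.    ]]
```

servo_tool([
  {"tx": 0,"ty": 0,"tz": 0,"rx": 0,"ry": 0,"rz": 0.055,"jaw": 0.5},
  {"tx": 0,"ty": 0,"tz": 0,"rx": 0,"ry": 0,"rz": 0.11,"jaw": 0.5},
  {"tx": 0,"ty": 0,"tz": 0,"rx": 0,"ry": 0,"rz": 0.165,"jaw": 0.5},
  {"tx": 0,"ty": 0,"tz": 0,"rx": 0,"ry": 0,"rz": 0.22,"jaw": 0.5},
  {"tx": 0,"ty": 0,"tz": 0,"rx": 0,"ry": 0,"rz": 0.275,"jaw": 0.5},
  {"tx": 0,"ty": 0,"tz": 0,"rx": 0,"ry": 0,"rz": 0.33,"jaw": 0.5},
  {"tx": 0,"ty": 0,"tz": 0,"rx": 0,"ry": 0,"rz": 0.385,"jaw": 0.5},
  {"tx": 0,"ty": 0,"tz": 0,"rx": 0,"ry": 0,"rz": 0.44,"jaw": 0.5},
  {"tx": 0,"ty": 0,"tz": 0,"rx": 0,"ry": 0,"rz": 0.495,"jaw": 0.5},
  {"tx": 0,"ty": 0,"tz": 0,"rx": 0,"ry": 0,"rz": 0.55,"jaw": 0.5},
])

```text
t: 10.85
tcp_pos: [0.501, 0.0721, 0.3585]
eef_rot: [[-0.072, 0.997, -0.0], [0.997, 0.072, 0.001], [0.001, -0.0, -1.0]]
contact_force: [0.9, 0.2, 0.8]
width: 0.043
finger_force: 0.0
```

Run:
```python
exec(open("st.py").read())
a=.45; P=Rp(S,a); R=tool(-P[:,0],-P[:,2])
up=pan(S,a,(.181,0,.16)); dn=pan(S,a,(.181,0,.047))
rows(lerp(p0,R0,up,R,8)); print(); rows(lerp(up,R,dn,R,2))
im,d=camera("wrist")
```

```text
10.85 [0.501  0.0721 0.3585] [ 0.4479  0.1644 -0.7628  1.7092  0.1157  1.3148 -0.2657] [0.8667 0.1748 0.7732] 0.04299142054994329
[[-0.0718  0.9974 -0.0005]
 [ 0.9974  0.0718  0.0013]
 [ 0.0013 -0.0004 -1.    ]]
{"tx": -0.0197, "ty": 0.015, "tz": 0.0377, "rx": 0.0161, "ry": 0.0096, "rz": 0.0419}
{"tx": -0.0393, "ty": 0.03, "tz": 0.0755, "rx": 0.0322, "ry": 0.0191, "rz": 0.0838}
{"tx": -0.059, "ty": 0.045, "tz": 0.1132, "rx": 0.0483, "ry": 0.0287, "rz": 0.1258}
{"tx": -0.0786, "ty": 0.0599, "tz": 0.151, "rx": 0.0644, "ry": 0.0382, "rz": 0.1677}
{"tx": -0.0983, "ty": 0.0749, "tz": 0.1887, "rx": 0.0805, "ry": 0.0478, "rz": 0.2096}
{"tx": -0.1179, "ty": 0.0899, "tz": 0.2264, "rx": 0.0966, "ry": 0.0573, "rz": 0.2515}
{"tx": -0.1376, "ty": 0.1049, "tz": 0.2642, "rx": 0.1127, "ry": 0.0669, "rz": 0.2935}
{"tx": -0.1572, "ty": 0.1199, "tz": 0.3019, "rx": 0.1288, "ry": 0.0764, "rz": 0.3354}

{"tx": -0.0855, "ty": 0.0808, "tz": 0.4716, "rx": 0.1288, "ry": 0.0764, "rz": 0.3354}
{"tx": -0.0138, "ty": 0.0417, "tz": 0.6413, "rx": 0.1288, "ry": 0.0764, "rz": 0.3354}
```

servo_tool([
  {"tx": -0.02,"ty": 0.015,"tz": 0.038,"rx": 0.016,"ry": 0.01,"rz": 0.042,"jaw": 0.5},
  {"tx": -0.04,"ty": 0.03,"tz": 0.075,"rx": 0.032,"ry": 0.019,"rz": 0.084,"jaw": 0.5},
  {"tx": -0.06,"ty": 0.045,"tz": 0.113,"rx": 0.048,"ry": 0.029,"rz": 0.126,"jaw": 0.5},
  {"tx": -0.08,"ty": 0.06,"tz": 0.151,"rx": 0.064,"ry": 0.038,"rz": 0.168,"jaw": 0.5},
  {"tx": -0.1,"ty": 0.075,"tz": 0.189,"rx": 0.08,"ry": 0.048,"rz": 0.21,"jaw": 0.5},
  {"tx": -0.118,"ty": 0.09,"tz": 0.226,"rx": 0.097,"ry": 0.057,"rz": 0.252,"jaw": 0.5},
  {"tx": -0.138,"ty": 0.105,"tz": 0.264,"rx": 0.113,"ry": 0.067,"rz": 0.294,"jaw": 0.5},
  {"tx": -0.157,"ty": 0.12,"tz": 0.302,"rx": 0.129,"ry": 0.0765,"rz": 0.335,"jaw": 0.5},
  {"tx": -0.157,"ty": 0.12,"tz": 0.302,"rx": 0.129,"ry": 0.0765,"rz": 0.335,"jaw": 0.5},
  {"tx": -0.157,"ty": 0.12,"tz": 0.302,"rx": 0.129,"ry": 0.0765,"rz": 0.335,"jaw": 0.5},
])

```text
t: 12.15
tcp_pos: [0.5407, 0.0289, 0.2689]
eef_rot: [[0.837, 0.495, -0.236], [0.548, -0.753, 0.365], [0.003, -0.434, -0.901]]
contact_force: [0.7, 0.1, 0.2]
width: 0.0427
finger_force: 0.0
```

Run:
```python
exec(open("st.py").read())
from scipy.optimize import minimize_scalar
im,d=camera("top"); obs=[]
cv2.imwrite("pics/top3.png",im[:,:,::-1])
im2,d2=camera("scene"); cv2.imwrite("pics/scene3.png",im2[:,:,::-1])
for n,i,roi in(("scene",im2,(270,400,180,310)),("top",im,(240,345,190,300))):
    for k,uv in keys(n,i,roi).items():
        s=minimize_scalar(lambda a:np.sum((proj(n,pan(S,a,KP[k]))-uv)**2),bounds=(0,.9),method="bounded"); print(n,k,s.x,s.fun)
im,d=camera("wrist"); cv2.imwrite("pics/w3.png",im[:,:,::-1])
a=.45; dn=pan(S,a,(.181,0,.047)); P=Rp(S,a); R=tool(-P[:,0],-P[:,2])
rows(lerp(p0,R0,dn,R,3))
```

```text
12.15 [0.5407 0.0289 0.2689] [ 0.4761  0.4274 -0.5592  1.6423 -0.172   1.3591 -1.0015] [0.6518 0.0797 0.2075] 0.042735823360122036
[[ 0.8365  0.4947 -0.2356]
 [ 0.548  -0.7526  0.3651]
 [ 0.0032 -0.4345 -0.9007]]
scene green 259 [334.5 257. ]
scene blue 192 [315.15 256.05]
scene red 276 [295.8621 256.1552]
scene green 0.4641762143062163 1.615159220804447
scene blue 0.4640586266011196 0.012206917909479656
scene red 0.4538579698502836 0.01180386065754872
top green 235 [283.0384 227.8077]
top blue 146 [297.4615 219.1923]
top red 129 [309.74 208.32]
top green 0.44369322729357474 0.002166718370138642
top blue 0.4340983779824807 0.0010133036959321202
top red 0.43042263360644445 9.095660570036063
{"tx": -0.0016, "ty": 0.002, "tz": 0.1277, "rx": 0.0004, "ry": -0.0, "rz": 0.0009}
{"tx": -0.0027, "ty": 0.003, "tz": 0.2541, "rx": 0.0005, "ry": 0.0001, "rz": 0.0019}
{"tx": -0.0038, "ty": 0.004, "tz": 0.3804, "rx": 0.0005, "ry": 0.0002, "rz": 0.003}
```

View pics/w3.png

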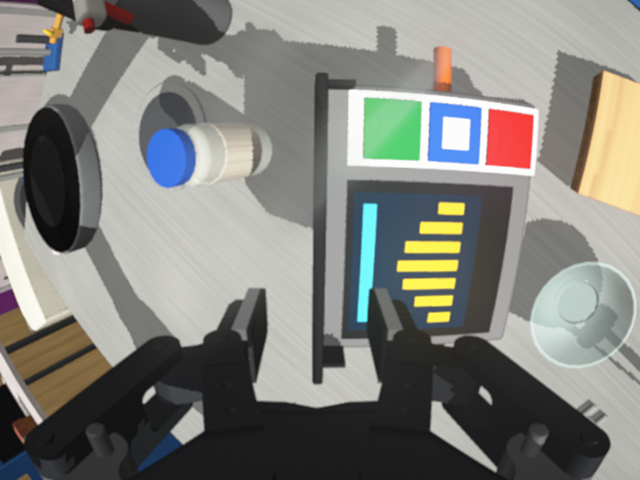

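The wrist view shows the hood plate at column 320, centred between the open fingers (250 and 385), with the panel square to the tool. The approach is good.

servo_tool([
  {"tx": 0,"ty": 0.002,"tz": 0.13,"rx": 0,"ry": 0,"rz": 0,"jaw": 0.5},
  {"tx": -0.002,"ty": 0.003,"tz": 0.25,"rx": 0,"ry": 0,"rz": 0.002,"jaw": 0.5},
  {"tx": -0.004,"ty": 0.004,"tz": 0.38,"rx": 0,"ry": 0,"rz": 0.003,"jaw": 0.5},
  {"tx": -0.004,"ty": 0.004,"tz": 0.38,"rx": 0,"ry": 0,"rz": 0.003,"jaw": 0.3},
  {"tx": -0.004,"ty": 0.004,"tz": 0.38,"rx": 0,"ry": 0,"rz": 0.003,"jaw": 0.0},
  {"tx": -0.004,"ty": 0.004,"tz": 0.38,"rx": 0,"ry": 0,"rz": 0.003,"jaw": 0.0},
  {"tx": -0.004,"ty": 0.004,"tz": 0.38,"rx": 0,"ry": 0,"rz": 0.003,"jaw": 0.0},
  {"tx": -0.004,"ty": 0.004,"tz": 0.38,"rx": 0,"ry": 0,"rz": 0.003,"jaw": 0.0},
  {"tx": -0.004,"ty": 0.004,"tz": 0.38,"rx": 0,"ry": 0,"rz": 0.003,"jaw": 0.0},
  {"tx": -0.004,"ty": 0.004,"tz": 0.38,"rx": 0,"ry": 0,"rz": 0.003,"jaw": 0.0},
])

```text
t: 13.55
tcp_pos: [0.5139, 0.0693, 0.1665]
eef_rot: [[0.843, 0.484, -0.235], [0.538, -0.759, 0.367], [-0.001, -0.435, -0.9]]
contact_force: [-2.0, 5.4, 6.0]
width: 0.0071
finger_force: 44.3
```

```bash
python3 raise.py .34 10
```

```text
13.55 [0.5139 0.0693 0.1665] [ 0.425   0.4891 -0.5648  1.8192 -0.1641  1.1115 -1.026 ] [-1.9641  5.3671  6.0365] 0.007113819291123465 44.34956431388855
hinge-rel [ 0.1426 -0.0003  0.1215]
{"tx": 0.0, "ty": 0.0057, "tz": -0.0204, "rx": 0.0108, "ry": -0.0, "rz": 0.0}
{"tx": 0.0001, "ty": 0.0121, "tz": -0.0407, "rx": 0.0216, "ry": -0.0001, "rz": 0.0}
{"tx": 0.0001, "ty": 0.0192, "tz": -0.0607, "rx": 0.0325, "ry": -0.0001, "rz": 0.0}
{"tx": 0.0001, "ty": 0.027, "tz": -0.0805, "rx": 0.0433, "ry": -0.0001, "rz": 0.0}
{"tx": 0.0001, "ty": 0.0354, "tz": -0.0999, "rx": 0.0541, "ry": -0.0001, "rz": 0.0}
{"tx": 0.0002, "ty": 0.0445, "tz": -0.1191, "rx": 0.0649, "ry": -0.0002, "rz": 0.0}
{"tx": 0.0002, "ty": 0.0543, "tz": -0.138, "rx": 0.0758, "ry": -0.0002, "rz": 0.0}
{"tx": 0.0002, "ty": 0.0646, "tz": -0.1565, "rx": 0.0866, "ry": -0.0002, "rz": 0.0}
{"tx": 0.0003, "ty": 0.0756, "tz": -0.1747, "rx": 0.0974, "ry": -0.0002, "rz": 0.0001}
{"tx": 0.0003, "ty": 0.0872, "tz": -0.1925, "rx": 0.1082, "ry": -0.0003, "rz": 0.0001}
```

servo_tool([
  {"tx": 0,"ty": 0.006,"tz": -0.02,"rx": 0.011,"ry": 0,"rz": 0,"jaw": 0},
  {"tx": 0,"ty": 0.012,"tz": -0.041,"rx": 0.0215,"ry": 0,"rz": 0,"jaw": 0},
  {"tx": 0,"ty": 0.019,"tz": -0.061,"rx": 0.0325,"ry": 0,"rz": 0,"jaw": 0},
  {"tx": 0,"ty": 0.027,"tz": -0.0805,"rx": 0.043,"ry": 0,"rz": 0,"jaw": 0},
  {"tx": 0,"ty": 0.0355,"tz": -0.1,"rx": 0.054,"ry": 0,"rz": 0,"jaw": 0},
  {"tx": 0,"ty": 0.0445,"tz": -0.119,"rx": 0.065,"ry": 0,"rz": 0,"jaw": 0},
  {"tx": 0,"ty": 0.054,"tz": -0.138,"rx": 0.076,"ry": 0,"rz": 0,"jaw": 0},
  {"tx": 0,"ty": 0.0645,"tz": -0.1565,"rx": 0.0865,"ry": 0,"rz": 0,"jaw": 0},
  {"tx": 0,"ty": 0.0755,"tz": -0.1745,"rx": 0.0975,"ry": 0,"rz": 0,"jaw": 0},
  {"tx": 0,"ty": 0.087,"tz": -0.1925,"rx": 0.108,"ry": 0,"rz": 0,"jaw": 0},
])

```text
t: 14.8
tcp_pos: [0.5401, 0.0282, 0.207]
eef_rot: [[0.843, 0.378, -0.383], [0.538, -0.593, 0.6], [-0.0, -0.711, -0.703]]
contact_force: [-1.5, 7.0, 2.7]
width: 0.0074
finger_force: 43.4
```

```bash
python3 st.py
```

```text
14.8 [0.5401 0.0282 0.207 ] [ 0.5636  0.6508 -0.5896  1.6148 -0.3071  1.4324 -0.8948] [-1.5477  7.0173  2.6579] 0.007448343558355992
[[ 0.8431  0.3777 -0.3828]
 [ 0.5378 -0.5927  0.5996]
 [-0.0004 -0.7114 -0.7028]]
```

```bash
cat > leg.py <<'E'
from h import *
A=.785
def piv(a,th,P): # leg_pivot frame ->world
    c,n=np.cos(th),np.sin(th); return pan(S,a,(.155+c*P[0]-n*P[2],P[1],-.012+n*P[0]+c*P[2]))
def cinv(w): d=np.array([w[0]-S[0],w[1]-S[1]]); c,n=np.cos(S[2]),np.sin(S[2]); return np.array([c*d[0]+n*d[1],-n*d[0]+c*d[1],w[2]])
cd=lambda v: con(S,v)-con(S,[0,0,0])
L=np.radians(20); RL=tool(cd([-1,0,0]),cd([0,np.sin(L),-np.cos(L)]))
E
python3 - <<'E'
exec(open("st.py").read())
from leg import *
for th in(0,.3,.5,.8,1.117): print(th,cinv(piv(A,th,(-.08,-.1335,0))))
ret=p0-R0[:,2]*.1; W1=con(S,[-.07,-.17,.29])
print(ret,W1,con(S,[-.075,-.13,.05]))
rows([(p0-R0[:,2]*.05,R0),(ret,R0)]); print()
T=lerp(ret,R0,W1,RL,10); rows(T,(ret,R0))
E
```

```text
14.8 [0.5401 0.0282 0.207 ] [ 0.5636  0.6508 -0.5896  1.6148 -0.3071  1.4324 -0.8948] [-1.5477  7.0173  2.6579] 0.007448343558355992
[[ 0.8431  0.3777 -0.3828]
 [ 0.5378 -0.5927  0.5996]
 [-0.0004 -0.7114 -0.7028]]
0 [-0.0335 -0.1335  0.0895]
0.3 [-0.0142 -0.1335  0.0753]
0.5 [ 0.0006 -0.1335  0.0693]
0.8 [ 0.0243 -0.1335  0.0661]
1.117 [ 0.0491 -0.1335  0.0704]
[ 0.5784 -0.0318  0.2773] [0.7202 0.062  0.29  ] [0.6892 0.0362 0.05  ]
{"tx": -0.0, "ty": -0.0, "tz": -0.1667, "rx": 0.0, "ry": 0.0, "rz": 0.0}
{"tx": -0.0, "ty": -0.0, "tz": -0.3333, "rx": 0.0, "ry": 0.0, "rz": 0.0}

{"tx": 0.0566, "ty": -0.0037, "tz": -0.0023, "rx": -0.0249, "ry": -0.0105, "rz": 0.0043}
{"tx": 0.1133, "ty": -0.0074, "tz": -0.0047, "rx": -0.0499, "ry": -0.0211, "rz": 0.0086}
{"tx": 0.1699, "ty": -0.011, "tz": -0.007, "rx": -0.0748, "ry": -0.0316, "rz": 0.0129}
{"tx": 0.2266, "ty": -0.0147, "tz": -0.0093, "rx": -0.0998, "ry": -0.0422, "rz": 0.0173}
{"tx": 0.2832, "ty": -0.0184, "tz": -0.0117, "rx": -0.1247, "ry": -0.0527, "rz": 0.0216}
{"tx": 0.3399, "ty": -0.0221, "tz": -0.014, "rx": -0.1497, "ry": -0.0633, "rz": 0.0259}
{"tx": 0.3965, "ty": -0.0258, "tz": -0.0163, "rx": -0.1746, "ry": -0.0738, "rz": 0.0302}
{"tx": 0.4532, "ty": -0.0295, "tz": -0.0187, "rx": -0.1996, "ry": -0.0843, "rz": 0.0345}
{"tx": 0.5098, "ty": -0.0331, "tz": -0.021, "rx": -0.2245, "ry": -0.0949, "rz": 0.0388}
{"tx": 0.5665, "ty": -0.0368, "tz": -0.0233, "rx": -0.2495, "ry": -0.1054, "rz": 0.0432}
```

servo_tool([
  {"tx": 0,"ty": 0,"tz": 0,"rx": 0,"ry": 0,"rz": 0,"jaw": 0.5},
  {"tx": 0,"ty": 0,"tz": 0,"rx": 0,"ry": 0,"rz": 0,"jaw": 0.5},
  {"tx": 0,"ty": 0,"tz": -0.17,"rx": 0,"ry": 0,"rz": 0,"jaw": 0.5},
  {"tx": 0,"ty": 0,"tz": -0.33,"rx": 0,"ry": 0,"rz": 0,"jaw": 0.4},
  {"tx": 0.09,"ty": -0.006,"tz": -0.337,"rx": -0.04,"ry": -0.0175,"rz": 0.007,"jaw": 0},
  {"tx": 0.19,"ty": -0.012,"tz": -0.34,"rx": -0.083,"ry": -0.035,"rz": 0.014,"jaw": 0},
  {"tx": 0.28,"ty": -0.018,"tz": -0.345,"rx": -0.125,"ry": -0.053,"rz": 0.0215,"jaw": 0},
  {"tx": 0.38,"ty": -0.025,"tz": -0.35,"rx": -0.166,"ry": -0.07,"rz": 0.029,"jaw": 0},
  {"tx": 0.47,"ty": -0.03,"tz": -0.353,"rx": -0.208,"ry": -0.088,"rz": 0.036,"jaw": 0},
  {"tx": 0.566,"ty": -0.037,"tz": -0.357,"rx": -0.25,"ry": -0.105,"rz": 0.043,"jaw": 0},
])

```text
t: 16.05
tcp_pos: [0.7209, 0.0605, 0.29]
eef_rot: [[0.793, 0.54, -0.283], [0.504, -0.842, -0.194], [-0.343, 0.012, -0.939]]
contact_force: [0.1, -1.0, -0.3]
width: -0.0001
finger_force: 0.0
```

Run:
```python
exec(open("st.py").read())
from leg import *
print(cinv(p0))
from scipy.optimize import minimize_scalar
for n in("scene",):
    im,d=camera(n); cv2.imwrite("pics/scene4.png",im[:,:,::-1])
    for k,uv in keys(n,im,(270,400,180,310)).items():
        s=minimize_scalar(lambda a:np.sum((proj(n,pan(S,a,KP[k]))-uv)**2),bounds=(0,.9),method="bounded"); print(n,k,s.x,s.fun)
for q in ("leg_tab",):
    for r in tip_of("scene",q)[:2]: print(r, proj("scene",piv(A,0,(-.08,-.1335,0))))
st=con(S,[-.08,-.15,.10]); s2=con(S,[-.075,-.13,.05])
rows(lerp(p0,R0,st,RL,5)+lerp(st,RL,s2,RL,3))
```

```text
16.05 [0.7209 0.0605 0.29  ] [-0.0216  0.7244 -0.3651  1.0389  0.3328  1.7547 -1.3397] [ 0.1298 -0.9724 -0.2574] -7.62216025412758e-05
[[ 0.7931  0.5396 -0.2827]
 [ 0.5036 -0.8419 -0.1941]
 [-0.3427  0.0116 -0.9394]]
[-0.0716 -0.1698  0.29  ]
scene green 75 [317.5345 248.4138]
scene blue 133 [304.6724 249.569 ]
scene red 186 [290.1856 254.0825]
scene green 0.8045501933703111 22.935857722732937
scene blue 0.7983841545216547 0.0028742998398993
scene red 0.7866657696013847 0.0363285850383578
{'xy': [309.6, 280.3], 'conf': 0.62} [309.2    282.6485]
{"tx": 0.0156, "ty": 0.032, "tz": 0.122, "rx": -0.0007, "ry": -0.0006, "rz": 0.0041}
{"tx": 0.0463, "ty": 0.0371, "tz": 0.2456, "rx": -0.0, "ry": -0.0005, "rz": 0.0039}
{"tx": 0.077, "ty": 0.0422, "tz": 0.3692, "rx": 0.0007, "ry": -0.0005, "rz": 0.0036}
{"tx": 0.1077, "ty": 0.0473, "tz": 0.4928, "rx": 0.0014, "ry": -0.0004, "rz": 0.0033}
{"tx": 0.1385, "ty": 0.0524, "tz": 0.6164, "rx": 0.002, "ry": -0.0003, "rz": 0.003}
{"tx": 0.1366, "ty": 0.0465, "tz": 0.6762, "rx": 0.002, "ry": -0.0003, "rz": 0.003}
{"tx": 0.1347, "ty": 0.0405, "tz": 0.7359, "rx": 0.002, "ry": -0.0003, "rz": 0.003}
{"tx": 0.1328, "ty": 0.0346, "tz": 0.7957, "rx": 0.002, "ry": -0.0003, "rz": 0.003}
```

```bash
python3 -c "
import cv2
a=cv2.imread('pics/scene4.png')[150:350,200:440]; cv2.imwrite('pics/v4.png',cv2.resize(a,(720,600),interpolation=cv2.INTER_CUBIC))"
```

```text
(no output)
```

View pics/v4.png

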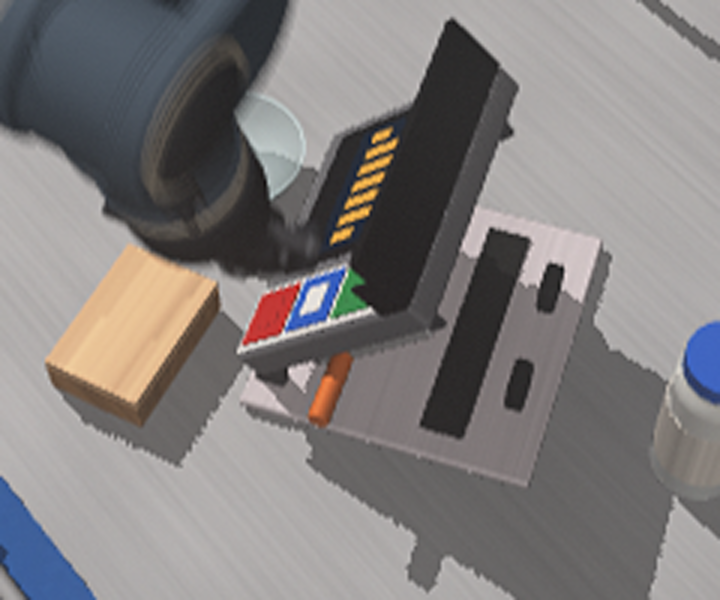

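The panel stands at about 0.79. The tab shows at crop (330,390), folded, where the model predicts it, and the rubber strip is clear. Next I'll lower the shut fingers to the operator's side of the tab.

servo_tool([
  {"tx": 0.016,"ty": 0.032,"tz": 0.12,"rx": 0,"ry": 0,"rz": 0.003,"jaw": 0},
  {"tx": 0.046,"ty": 0.037,"tz": 0.245,"rx": 0,"ry": 0,"rz": 0.003,"jaw": 0},
  {"tx": 0.077,"ty": 0.042,"tz": 0.37,"rx": 0,"ry": 0,"rz": 0.003,"jaw": 0},
  {"tx": 0.108,"ty": 0.047,"tz": 0.49,"rx": 0.001,"ry": 0,"rz": 0.003,"jaw": 0},
  {"tx": 0.138,"ty": 0.052,"tz": 0.616,"rx": 0.002,"ry": 0,"rz": 0.003,"jaw": 0},
  {"tx": 0.137,"ty": 0.046,"tz": 0.676,"rx": 0.002,"ry": 0,"rz": 0.003,"jaw": 0},
  {"tx": 0.135,"ty": 0.04,"tz": 0.736,"rx": 0.002,"ry": 0,"rz": 0.003,"jaw": 0},
  {"tx": 0.133,"ty": 0.035,"tz": 0.795,"rx": 0.002,"ry": 0,"rz": 0.003,"jaw": 0},
  {"tx": 0.133,"ty": 0.035,"tz": 0.795,"rx": 0.002,"ry": 0,"rz": 0.003,"jaw": 0},
  {"tx": 0.133,"ty": 0.035,"tz": 0.795,"rx": 0.002,"ry": 0,"rz": 0.003,"jaw": 0},
])

```text
t: 17.4
tcp_pos: [0.6895, 0.0275, 0.0522]
eef_rot: [[0.797, 0.53, -0.288], [0.498, -0.848, -0.183], [-0.341, 0.003, -0.94]]
contact_force: [0.4, 0.5, 0.6]
width: -0.0001
finger_force: 0.0
```

Run:
```python
exec(open("st.py").read())
from leg import *
c=cinv(p0); print(c)
rows(lerp(p0,R0,con(S,[.024,-.13,.048]),RL,10))
```

```text
17.4 [0.6895 0.0275 0.0522] [ 0.0413  0.8479 -0.3498  1.3695  0.3817  1.3214 -1.4151] [0.4196 0.452  0.6307] -0.00013540993336506166
[[ 0.7974  0.5304 -0.2877]
 [ 0.4979 -0.8477 -0.1829]
 [-0.3409  0.0026 -0.9401]]
[-0.0824 -0.1256  0.0522]
{"tx": 0.0015, "ty": -0.0355, "tz": 0.0009, "rx": -0.0, "ry": -0.0, "rz": -0.0004}
{"tx": 0.0029, "ty": -0.071, "tz": 0.0018, "rx": -0.0001, "ry": -0.0001, "rz": -0.0007}
{"tx": 0.0044, "ty": -0.1065, "tz": 0.0026, "rx": -0.0001, "ry": -0.0001, "rz": -0.0011}
{"tx": 0.0058, "ty": -0.142, "tz": 0.0035, "rx": -0.0002, "ry": -0.0002, "rz": -0.0015}
{"tx": 0.0073, "ty": -0.1774, "tz": 0.0044, "rx": -0.0002, "ry": -0.0002, "rz": -0.0018}
{"tx": 0.0087, "ty": -0.2129, "tz": 0.0053, "rx": -0.0003, "ry": -0.0002, "rz": -0.0022}
{"tx": 0.0102, "ty": -0.2484, "tz": 0.0062, "rx": -0.0003, "ry": -0.0003, "rz": -0.0025}
{"tx": 0.0116, "ty": -0.2839, "tz": 0.0071, "rx": -0.0004, "ry": -0.0003, "rz": -0.0029}
{"tx": 0.0131, "ty": -0.3194, "tz": 0.0079, "rx": -0.0004, "ry": -0.0003, "rz": -0.0033}
{"tx": 0.0145, "ty": -0.3549, "tz": 0.0088, "rx": -0.0004, "ry": -0.0004, "rz": -0.0036}
```

servo_tool([
  {"tx": 0.012,"ty": -0.02,"tz": 0.003,"rx": 0,"ry": 0,"rz": 0,"jaw": 0},
  {"tx": 0.02,"ty": -0.06,"tz": 0.005,"rx": 0,"ry": 0,"rz": 0,"jaw": 0},
  {"tx": 0.02,"ty": -0.1,"tz": 0.006,"rx": 0,"ry": 0,"rz": 0,"jaw": 0},
  {"tx": 0.02,"ty": -0.135,"tz": 0.007,"rx": 0,"ry": 0,"rz": -0.001,"jaw": 0},
  {"tx": 0.02,"ty": -0.17,"tz": 0.008,"rx": 0,"ry": 0,"rz": -0.001,"jaw": 0},
  {"tx": 0.02,"ty": -0.205,"tz": 0.009,"rx": 0,"ry": 0,"rz": -0.002,"jaw": 0},
  {"tx": 0.02,"ty": -0.24,"tz": 0.01,"rx": 0,"ry": 0,"rz": -0.002,"jaw": 0},
  {"tx": 0.02,"ty": -0.275,"tz": 0.01,"rx": 0,"ry": 0,"rz": -0.003,"jaw": 0},
  {"tx": 0.02,"ty": -0.305,"tz": 0.01,"rx": 0,"ry": 0,"rz": -0.003,"jaw": 0},
  {"tx": 0.02,"ty": -0.335,"tz": 0.01,"rx": 0,"ry": 0,"rz": -0.003,"jaw": 0},
])

```text
t: 18.65
tcp_pos: [0.6392, 0.1154, 0.0463]
eef_rot: [[0.792, 0.538, -0.289], [0.506, -0.843, -0.183], [-0.342, -0.001, -0.94]]
contact_force: [-0.5, 0.4, 0.2]
width: -0.0001
finger_force: 0.0
```

Run:
```python
exec(open("st.py").read())
from leg import *
print(cinv(p0))
im,d=camera("scene"); cv2.imwrite("pics/scene5.png",im[:,:,::-1])
for r in tip_of("scene","leg_tab")[:2]: print(r)
for a in(.75,.785): print([proj("scene",piv(a,th,(-.08,-.1335,0))) for th in(0,.8,1.117)])
a=im[150:350,200:440,::-1]; cv2.imwrite('pics/v5.png',cv2.resize(a,(720,600),interpolation=cv2.INTER_CUBIC))
```

```text
18.65 [0.6392 0.1154 0.0463] [-0.0545  0.8111 -0.3806  1.4732  0.3544  1.273  -1.5437] [-0.5182  0.3703  0.2225] -5.372850206118863e-05
[[ 0.7919  0.5378 -0.2893]
 [ 0.5056 -0.8431 -0.1831]
 [-0.3424 -0.0012 -0.9396]]
[ 0.0188 -0.1307  0.0463]
{'xy': [346.2, 297.0], 'conf': 0.97}
[array([309.907 , 283.3552]), array([335.5895, 296.534 ]), array([346.9844, 299.0353])]
[array([309.2   , 282.6485]), array([335.3266, 295.5145]), array([346.7042, 297.8037])]
```

View pics/v5.png

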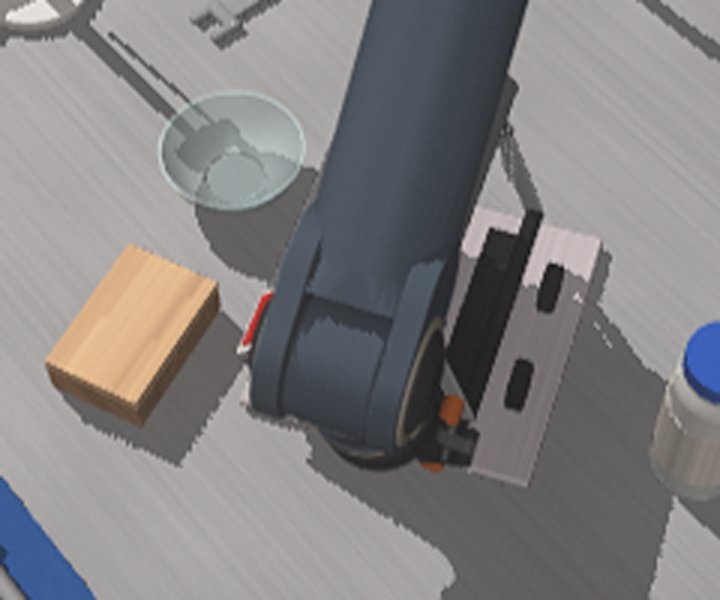

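The leg has snapped to its stop: the tab is at scene (346,297), exactly where the model puts 1.117. I'll withdraw and go round to the operator's side of the hood.

Run:
```python
exec(open("st.py").read())
from leg import *
P=Rp(S,.628); R=tool(-P[:,0],-P[:,2])
b1=p0-R0[:,1]*-.03; b2=b1-R0[:,2]*.12; b3=b1-R0[:,2]*.25
up=pan(S,.785,(.150,0,.16)); dn=pan(S,.785,(.150,0,.055))
print(b3,up,dn)
rows([(b1,R0)]+lerp(b1,R0,b3,R0,5)); print()
rows(lerp(b3,R0,up,R,10),(b3,R0)); print()
rows(lerp(up,R,dn,R,1),(up,R))
```

```text
18.75 [0.6387 0.1166 0.0463] [-0.0552  0.8111 -0.3817  1.4735  0.354   1.2731 -1.5432] [-0.1578 -0.577  -0.1826] -7.917917557454786e-05
[[ 0.7908  0.5393 -0.2895]
 [ 0.5075 -0.8421 -0.1827]
 [-0.3423 -0.0025 -0.9396]]
[0.7273 0.137  0.2812] [ 0.5944 -0.0567  0.2642] [0.5543 0.0057 0.1899]
{"tx": 0.0, "ty": 0.1, "tz": -0.0, "rx": 0.0, "ry": 0.0, "rz": 0.0}
{"tx": 0.0, "ty": 0.1, "tz": -0.1667, "rx": 0.0, "ry": 0.0, "rz": 0.0}
{"tx": 0.0, "ty": 0.1, "tz": -0.3333, "rx": 0.0, "ry": 0.0, "rz": 0.0}
{"tx": 0.0, "ty": 0.1, "tz": -0.5, "rx": 0.0, "ry": 0.0, "rz": 0.0}
{"tx": 0.0, "ty": 0.1, "tz": -0.6667, "rx": 0.0, "ry": 0.0, "rz": 0.0}
{"tx": 0.0, "ty": 0.1, "tz": -0.8333, "rx": 0.0, "ry": 0.0, "rz": 0.0}

{"tx": -0.0659, "ty": 0.0305, "tz": 0.0299, "rx": 0.0197, "ry": 0.0107, "rz": -0.0035}
{"tx": -0.1317, "ty": 0.061, "tz": 0.0599, "rx": 0.0394, "ry": 0.0215, "rz": -0.007}
{"tx": -0.1976, "ty": 0.0915, "tz": 0.0898, "rx": 0.0591, "ry": 0.0322, "rz": -0.0105}
{"tx": -0.2635, "ty": 0.122, "tz": 0.1197, "rx": 0.0788, "ry": 0.043, "rz": -0.014}
{"tx": -0.3294, "ty": 0.1525, "tz": 0.1497, "rx": 0.0985, "ry": 0.0537, "rz": -0.0175}
{"tx": -0.3952, "ty": 0.1829, "tz": 0.1796, "rx": 0.1182, "ry": 0.0645, "rz": -0.021}
{"tx": -0.4611, "ty": 0.2134, "tz": 0.2095, "rx": 0.1379, "ry": 0.0752, "rz": -0.0245}
{"tx": -0.527, "ty": 0.2439, "tz": 0.2395, "rx": 0.1576, "ry": 0.086, "rz": -0.028}
{"tx": -0.5928, "ty": 0.2744, "tz": 0.2694, "rx": 0.1773, "ry": 0.0967, "rz": -0.0315}
{"tx": -0.6587, "ty": 0.3049, "tz": 0.2993, "rx": 0.197, "ry": 0.1075, "rz": -0.035}

{"tx": 0.0, "ty": -0.0547, "tz": 0.3457, "rx": 0.0, "ry": -0.0, "rz": 0.0}
```

servo_tool([
  {"tx": 0,"ty": 0.1,"tz": 0,"rx": 0,"ry": 0,"rz": 0,"jaw": 0},
  {"tx": 0,"ty": 0.1,"tz": -0.17,"rx": 0,"ry": 0,"rz": 0,"jaw": 0},
  {"tx": 0,"ty": 0.1,"tz": -0.33,"rx": 0,"ry": 0,"rz": 0,"jaw": 0},
  {"tx": 0,"ty": 0.1,"tz": -0.5,"rx": 0,"ry": 0,"rz": 0,"jaw": 0},
  {"tx": 0,"ty": 0.1,"tz": -0.67,"rx": 0,"ry": 0,"rz": 0,"jaw": 0},
  {"tx": 0,"ty": 0.1,"tz": -0.83,"rx": 0,"ry": 0,"rz": 0,"jaw": 0},
  {"tx": -0.1,"ty": 0.15,"tz": -0.83,"rx": 0.03,"ry": 0.016,"rz": -0.005,"jaw": 0},
  {"tx": -0.2,"ty": 0.19,"tz": -0.79,"rx": 0.06,"ry": 0.032,"rz": -0.01,"jaw": 0},
  {"tx": -0.3,"ty": 0.24,"tz": -0.74,"rx": 0.09,"ry": 0.049,"rz": -0.016,"jaw": 0},
  {"tx": -0.395,"ty": 0.283,"tz": -0.68,"rx": 0.118,"ry": 0.0645,"rz": -0.021,"jaw": 0},
])

```text
t: 20.0
tcp_pos: [0.65, 0.0188, 0.2788]
eef_rot: [[0.821, 0.477, -0.313], [0.554, -0.798, 0.237], [-0.136, -0.368, -0.92]]
contact_force: [0.5, -0.4, -0.8]
width: -0.0004
finger_force: 0.0
```

Run:
```python
exec(open("st.py").read())
from leg import *
P=Rp(S,.628); R=tool(-P[:,0],-P[:,2])
up=pan(S,.785,(.150,0,.16)); dn=pan(S,.785,(.150,0,.055))
rows(lerp(p0,R0,up,R,5)+lerp(up,R,dn,R,3))
```

```text
20.0 [0.65   0.0188 0.2788] [ 0.3114  0.6275 -0.5075  1.2811  0.0029  1.5838 -1.1582] [ 0.5277 -0.3852 -0.7956] -0.00040808412809403664
[[ 0.8214  0.477  -0.3127]
 [ 0.5538 -0.7981  0.2374]
 [-0.1363 -0.3682 -0.9197]]
{"tx": -0.057, "ty": 0.0261, "tz": 0.0086, "rx": 0.0158, "ry": 0.0083, "rz": -0.0029}
{"tx": -0.1141, "ty": 0.0522, "tz": 0.0172, "rx": 0.0316, "ry": 0.0167, "rz": -0.0059}
{"tx": -0.1711, "ty": 0.0783, "tz": 0.0258, "rx": 0.0474, "ry": 0.025, "rz": -0.0088}
{"tx": -0.2282, "ty": 0.1044, "tz": 0.0344, "rx": 0.0632, "ry": 0.0334, "rz": -0.0118}
{"tx": -0.2852, "ty": 0.1304, "tz": 0.0429, "rx": 0.0791, "ry": 0.0417, "rz": -0.0147}
{"tx": -0.2721, "ty": 0.0842, "tz": 0.1492, "rx": 0.0791, "ry": 0.0417, "rz": -0.0147}
{"tx": -0.2589, "ty": 0.0379, "tz": 0.2555, "rx": 0.0791, "ry": 0.0417, "rz": -0.0147}
{"tx": -0.2458, "ty": -0.0083, "tz": 0.3619, "rx": 0.0791, "ry": 0.0417, "rz": -0.0147}
```

servo_tool([
  {"tx": -0.06,"ty": 0.026,"tz": 0.009,"rx": 0.016,"ry": 0.008,"rz": -0.003,"jaw": 0},
  {"tx": -0.114,"ty": 0.052,"tz": 0.017,"rx": 0.032,"ry": 0.017,"rz": -0.006,"jaw": 0},
  {"tx": -0.171,"ty": 0.078,"tz": 0.026,"rx": 0.047,"ry": 0.025,"rz": -0.009,"jaw": 0},
  {"tx": -0.228,"ty": 0.104,"tz": 0.034,"rx": 0.063,"ry": 0.033,"rz": -0.012,"jaw": 0},
  {"tx": -0.285,"ty": 0.13,"tz": 0.043,"rx": 0.079,"ry": 0.042,"rz": -0.015,"jaw": 0},
  {"tx": -0.272,"ty": 0.084,"tz": 0.149,"rx": 0.079,"ry": 0.042,"rz": -0.015,"jaw": 0},
  {"tx": -0.26,"ty": 0.038,"tz": 0.255,"rx": 0.079,"ry": 0.042,"rz": -0.015,"jaw": 0},
  {"tx": -0.246,"ty": -0.008,"tz": 0.362,"rx": 0.079,"ry": 0.042,"rz": -0.015,"jaw": 0},
  {"tx": -0.246,"ty": -0.008,"tz": 0.362,"rx": 0.079,"ry": 0.042,"rz": -0.015,"jaw": 0},
  {"tx": -0.246,"ty": -0.008,"tz": 0.362,"rx": 0.079,"ry": 0.042,"rz": -0.015,"jaw": 0},
])

```text
t: 21.25
tcp_pos: [0.5556, 0.0061, 0.1904]
eef_rot: [[0.841, 0.438, -0.317], [0.541, -0.682, 0.492], [-0.0, -0.585, -0.811]]
contact_force: [0.8, -0.5, -0.2]
width: 0.0002
finger_force: 0.0
```

Run:
```python
exec(open("st.py").read())
from leg import *
P=Rp(S,.628); R=tool(-P[:,0],-P[:,2])
m=pan(S,.785,(.1625,0,.055)); e=pan(S,.628,(.1615,0,.055))
rows(lerp(p0,R0,m,R,3)+lerp(m,R,e,R,7))
```

```text
21.25 [0.5556 0.0061 0.1904] [ 0.5488  0.62   -0.583   1.621  -0.1956  1.3452 -0.9242] [ 0.7886 -0.4882 -0.1875] 0.00023197102941760418
[[ 0.8411  0.4384 -0.3168]
 [ 0.5408 -0.6821  0.4922]
 [-0.0003 -0.5853 -0.8108]]
{"tx": -0.0015, "ty": -0.0138, "tz": -0.0015, "rx": 0.0003, "ry": 0.0001, "rz": 0.0001}
{"tx": -0.0029, "ty": -0.0276, "tz": -0.0031, "rx": 0.0006, "ry": 0.0002, "rz": 0.0002}
{"tx": -0.0044, "ty": -0.0415, "tz": -0.0046, "rx": 0.0009, "ry": 0.0003, "rz": 0.0002}
{"tx": -0.0044, "ty": -0.0461, "tz": 0.0071, "rx": 0.0009, "ry": 0.0003, "rz": 0.0002}
{"tx": -0.0044, "ty": -0.0507, "tz": 0.0189, "rx": 0.0009, "ry": 0.0003, "rz": 0.0002}
{"tx": -0.0044, "ty": -0.0553, "tz": 0.0306, "rx": 0.0009, "ry": 0.0003, "rz": 0.0002}
{"tx": -0.0043, "ty": -0.0599, "tz": 0.0424, "rx": 0.0009, "ry": 0.0003, "rz": 0.0002}
{"tx": -0.0043, "ty": -0.0645, "tz": 0.0542, "rx": 0.0009, "ry": 0.0003, "rz": 0.0002}
{"tx": -0.0043, "ty": -0.0691, "tz": 0.0659, "rx": 0.0009, "ry": 0.0003, "rz": 0.0002}
{"tx": -0.0043, "ty": -0.0737, "tz": 0.0777, "rx": 0.0009, "ry": 0.0003, "rz": 0.0002}
```

servo_tool([
  {"tx": -0.0015,"ty": -0.014,"tz": -0.0015,"rx": 0,"ry": 0,"rz": 0,"jaw": 0},
  {"tx": -0.003,"ty": -0.028,"tz": -0.003,"rx": 0,"ry": 0,"rz": 0,"jaw": 0},
  {"tx": -0.004,"ty": -0.0415,"tz": -0.0045,"rx": 0.001,"ry": 0,"rz": 0,"jaw": 0},
  {"tx": -0.004,"ty": -0.046,"tz": 0.007,"rx": 0.001,"ry": 0,"rz": 0,"jaw": 0},
  {"tx": -0.004,"ty": -0.0505,"tz": 0.019,"rx": 0.001,"ry": 0,"rz": 0,"jaw": 0},
  {"tx": -0.004,"ty": -0.0555,"tz": 0.0305,"rx": 0.001,"ry": 0,"rz": 0,"jaw": 0},
  {"tx": -0.004,"ty": -0.06,"tz": 0.0425,"rx": 0.001,"ry": 0,"rz": 0,"jaw": 0},
  {"tx": -0.004,"ty": -0.0645,"tz": 0.054,"rx": 0.001,"ry": 0,"rz": 0,"jaw": 0},
  {"tx": -0.004,"ty": -0.069,"tz": 0.066,"rx": 0.001,"ry": 0,"rz": 0,"jaw": 0},
  {"tx": -0.004,"ty": -0.0735,"tz": 0.0775,"rx": 0.001,"ry": 0,"rz": 0,"jaw": 0},
])

```text
t: 22.5
tcp_pos: [0.5366, 0.0331, 0.1837]
eef_rot: [[0.841, 0.437, -0.319], [0.542, -0.68, 0.495], [-0.001, -0.589, -0.808]]
contact_force: [4.2, -0.8, -4.4]
width: -0.0
finger_force: 2.5
```

```bash
cat > ang.py <<'E'
exec(open("st.py").read())
from leg import *
from scipy.optimize import minimize_scalar
print("F tool",R0.T@np.array(o["contact_force"]))
for n,roi in(("scene",(270,400,180,310)),("top",(240,345,190,300))):
    im,d=camera(n); cv2.imwrite(f"pics/{n}_{o['t']:.2f}.png",im[:,:,::-1])
    for k,uv in keys(n,im,roi).items():
        s=minimize_scalar(lambda a:np.sum((proj(n,pan(S,a,KP[k]))-uv)**2),bounds=(0,.9),method="bounded"); print(n,k,round(s.x,3),round(s.fun,2))
E
python3 ang.py
```

```text
22.5 [0.5366 0.0331 0.1837] [ 0.5358  0.5981 -0.5993  1.685  -0.2154  1.2945 -0.938 ] [ 4.1513 -0.7808 -4.4288] -4.764453552240871e-05
[[ 0.8406  0.4374 -0.3195]
 [ 0.5417 -0.6797  0.4946]
 [-0.0008 -0.5888 -0.8082]]
F tool [3.0701 4.9543 1.8671]
scene green 150 [325.7069 251.9828]
scene blue 167 [309.7586 252.1035]
scene red 234 [292.571  255.0296]
scene green 0.651 9.89
scene blue 0.649 0.07
scene red 0.644 0.0
top green 189 [288.423  223.3846]
top blue 137 [300.9615 216.1923]
top red 184 [313.4229 209.104 ]
top green 0.645 0.02
top blue 0.622 0.02
top red 0.606 0.05
```

servo_tool([
  {"tx": 0,"ty": -0.0015,"tz": 0.003,"rx": 0,"ry": 0,"rz": 0,"jaw": 0},
  {"tx": 0,"ty": -0.003,"tz": 0.006,"rx": 0,"ry": 0,"rz": 0,"jaw": 0},
  {"tx": 0,"ty": -0.0045,"tz": 0.009,"rx": 0,"ry": 0,"rz": 0,"jaw": 0},
  {"tx": 0,"ty": -0.006,"tz": 0.012,"rx": 0,"ry": 0,"rz": 0,"jaw": 0},
  {"tx": 0,"ty": -0.0075,"tz": 0.014,"rx": 0,"ry": 0,"rz": 0,"jaw": 0},
  {"tx": 0,"ty": -0.009,"tz": 0.016,"rx": 0,"ry": 0,"rz": 0,"jaw": 0},
  {"tx": 0,"ty": -0.0105,"tz": 0.016,"rx": 0,"ry": 0,"rz": 0,"jaw": 0},
  {"tx": 0,"ty": -0.012,"tz": 0.016,"rx": 0,"ry": 0,"rz": 0,"jaw": 0},
  {"tx": 0,"ty": -0.0135,"tz": 0.016,"rx": 0,"ry": 0,"rz": 0,"jaw": 0},
  {"tx": 0,"ty": -0.015,"tz": 0.016,"rx": 0,"ry": 0,"rz": 0,"jaw": 0},
])

```text
t: 23.85
tcp_pos: [0.5342, 0.0361, 0.1816]
eef_rot: [[0.842, 0.437, -0.317], [0.54, -0.683, 0.492], [-0.001, -0.585, -0.811]]
contact_force: [6.9, -5.9, -7.3]
width: -0.0002
finger_force: 5.5
```

```bash
python3 ang.py
```

```text
23.85 [0.5342 0.0361 0.1816] [ 0.5333  0.5942 -0.6001  1.6957 -0.2161  1.2825 -0.9414] [ 6.8862 -5.8904 -7.3242] -0.00022173243313720252
[[ 0.8418  0.4372 -0.3166]
 [ 0.5398 -0.6827  0.4925]
 [-0.0008 -0.5855 -0.8107]]
F tool [ 2.6236 11.32    0.8564]
scene green 168 [325.98 251.64]
scene blue 174 [310.3935 252.9556]
scene red 240 [293.0604 255.0259]
scene green 0.651 7.32
scene blue 0.622 0.01
scene red 0.619 0.02
top green 198 [287.6275 224.1107]
top blue 139 [300.6923 216.5384]
top red 191 [313.304  209.4257]
top green 0.617 0.04
top blue 0.606 0.0
top red 0.586 0.0
```

servo_tool([
  {"tx": 0,"ty": -0.0015,"tz": 0.001,"rx": 0,"ry": 0,"rz": 0,"jaw": 0},
  {"tx": 0,"ty": -0.003,"tz": 0.002,"rx": 0,"ry": 0,"rz": 0,"jaw": 0},
  {"tx": 0,"ty": -0.0045,"tz": 0.003,"rx": 0,"ry": 0,"rz": 0,"jaw": 0},
  {"tx": 0,"ty": -0.006,"tz": 0.004,"rx": 0,"ry": 0,"rz": 0,"jaw": 0},
  {"tx": 0,"ty": -0.0075,"tz": 0.005,"rx": 0,"ry": 0,"rz": 0,"jaw": 0},
  {"tx": 0,"ty": -0.009,"tz": 0.006,"rx": 0,"ry": 0,"rz": 0,"jaw": 0},
  {"tx": 0,"ty": -0.01,"tz": 0.006,"rx": 0,"ry": 0,"rz": 0,"jaw": 0},
  {"tx": 0,"ty": -0.01,"tz": 0.006,"rx": 0,"ry": 0,"rz": 0,"jaw": 0},
  {"tx": 0,"ty": -0.01,"tz": 0.006,"rx": 0,"ry": 0,"rz": 0,"jaw": 0},
  {"tx": 0,"ty": -0.01,"tz": 0.006,"rx": 0,"ry": 0,"rz": 0,"jaw": 0},
])

```text
t: 25.2
tcp_pos: [0.5343, 0.0361, 0.1816]
eef_rot: [[0.844, 0.437, -0.312], [0.537, -0.686, 0.491], [0.0, -0.581, -0.814]]
contact_force: [10.2, -10.0, -6.2]
width: 0.0002
finger_force: 7.7
```

```bash
python3 ang.py
python3 - <<'E'
exec(open("st.py").read())
from leg import *
for r in tip_of("scene","leg_tab")[:2]: print(r)
for a in(.6,.628): print([proj("scene",piv(a,th,(-.08,-.1335,0))) for th in(1.0,1.117)])
E
```

```text
25.2 [0.5343 0.0361 0.1816] [ 0.533   0.5907 -0.5994  1.6988 -0.2158  1.2768 -0.9436] [10.1639 -9.967  -6.1536] 0.00015026173231097545
[[ 0.8437  0.4369 -0.3119]
 [ 0.5368 -0.6865  0.4905]
 [ 0.0002 -0.5813 -0.8137]]
F tool [ 3.2245 14.8594 -3.0518]
scene green 168 [327.4138 252.4655]
scene blue 174 [310.433  252.9742]
scene red 240 [293.0604 255.0259]
scene green 0.621 6.2
scene blue 0.621 0.01
scene red 0.619 0.02
top green 195 [287.8077 223.9615]
top blue 137 [300.6923 216.5384]
top red 192 [313.304  209.4257]
top green 0.623 0.04
top blue 0.606 0.0
top red 0.586 0.0
25.3 [0.5342 0.0361 0.1816] [ 0.533   0.5907 -0.5994  1.6989 -0.2158  1.2769 -0.9436] [  9.1268 -12.0556  -5.7717] 4.186415933792876e-05
[[ 0.8437  0.4369 -0.3119]
 [ 0.5368 -0.6865  0.4905]
 [ 0.0002 -0.5813 -0.8137]]
{'xy': [345.8, 303.3], 'conf': 0.66}
[array([343.0605, 302.9671]), array([347.2528, 304.0015])]
[array([343.12  , 302.1398]), array([347.3159, 303.1155])]
```

It stands on the leg: the tip has stopped moving while the force rises, the keys read about 0.62, and the tab matches the locked position. I'll back off and go above the green key.

Run:
```python
exec(open("st.py").read())
from leg import *
A=.626; P=Rp(S,A); R=tool(-P[:,0],-P[:,2])
w=[pan(S,A,v) for v in((.150,0,.055),(.145,0,.085),(.123,-.077,.085),(.123,-.077,.05))]
rows([(w[0],R),(w[1],R)]+lerp(w[1],R,w[2],R,4)+[(w[3],R)])
```

```text
25.35 [0.5342 0.0362 0.1816] [ 0.5329  0.5907 -0.5994  1.6988 -0.2158  1.2769 -0.9436] [  9.1647 -11.6597  -6.4803] -0.00021884473683908735
[[ 0.8437  0.4369 -0.3119]
 [ 0.5368 -0.6864  0.4905]
 [ 0.0002 -0.5813 -0.8137]]
{"tx": 0.0017, "ty": 0.0469, "tz": -0.0166, "rx": 0.0018, "ry": -0.0007, "rz": -0.0009}
{"tx": 0.0019, "ty": 0.0641, "tz": -0.1165, "rx": 0.0018, "ry": -0.0007, "rz": -0.0009}
{"tx": 0.0661, "ty": 0.0823, "tz": -0.1162, "rx": 0.0018, "ry": -0.0007, "rz": -0.0009}
{"tx": 0.1304, "ty": 0.1004, "tz": -0.116, "rx": 0.0018, "ry": -0.0007, "rz": -0.0009}
{"tx": 0.1946, "ty": 0.1186, "tz": -0.1157, "rx": 0.0018, "ry": -0.0007, "rz": -0.0009}
{"tx": 0.2588, "ty": 0.1367, "tz": -0.1155, "rx": 0.0018, "ry": -0.0007, "rz": -0.0009}
{"tx": 0.2585, "ty": 0.1361, "tz": 0.0012, "rx": 0.0018, "ry": -0.0007, "rz": -0.0009}
```

servo_tool([
  {"tx": 0.002,"ty": 0.05,"tz": -0.02,"rx": 0,"ry": 0,"rz": 0,"jaw": 0},
  {"tx": 0.002,"ty": 0.064,"tz": -0.117,"rx": 0.002,"ry": -0.001,"rz": -0.001,"jaw": 0},
  {"tx": 0.066,"ty": 0.082,"tz": -0.116,"rx": 0.002,"ry": -0.001,"rz": -0.001,"jaw": 0},
  {"tx": 0.13,"ty": 0.1,"tz": -0.116,"rx": 0.002,"ry": -0.001,"rz": -0.001,"jaw": 0},
  {"tx": 0.195,"ty": 0.119,"tz": -0.116,"rx": 0.002,"ry": -0.001,"rz": -0.001,"jaw": 0},
  {"tx": 0.259,"ty": 0.137,"tz": -0.116,"rx": 0.002,"ry": -0.001,"rz": -0.001,"jaw": 0},
  {"tx": 0.259,"ty": 0.136,"tz": -0.06,"rx": 0.002,"ry": -0.001,"rz": -0.001,"jaw": 0},
  {"tx": 0.259,"ty": 0.136,"tz": 0,"rx": 0.002,"ry": -0.001,"rz": -0.001,"jaw": 0},
  {"tx": 0.259,"ty": 0.136,"tz": 0,"rx": 0.002,"ry": -0.001,"rz": -0.001,"jaw": 0},
  {"tx": 0.259,"ty": 0.136,"tz": 0,"rx": 0.002,"ry": -0.001,"rz": -0.001,"jaw": 0},
])

```text
t: 26.6
tcp_pos: [0.6138, 0.0555, 0.159]
eef_rot: [[0.838, 0.438, -0.326], [0.546, -0.675, 0.497], [-0.002, -0.594, -0.804]]
contact_force: [0.1, -0.7, -0.4]
width: -0.0002
finger_force: 0.0
```

```bash
cat > key.py <<'E'
exec(open("st.py").read())
from leg import *
A=.626
P=Rp(S,A); print("hinge frame",P.T@(p0-pan(S,A,(0,0,0))),"F tool",R0.T@np.array(o["contact_force"]),"axis err",P.T@R0[:,2])
E
python3 - <<'E'
exec(open("key.py").read())
R=tool(-P[:,0],-P[:,2])
rows([(pan(S,A,(.123,-.077,.037)),R)])
im,d=camera("wrist"); cv2.imwrite("pics/w6.png",im[:,:,::-1])
im,d=camera("scene"); cv2.imwrite("pics/v6.png",cv2.resize(im[150:350,200:440,::-1],(720,600)))
E
```

```text
26.6 [0.6138 0.0555 0.159 ] [ 0.4352  0.7319 -0.5736  1.5065 -0.1822  1.3231 -0.9959] [ 0.0619 -0.6695 -0.4148] -0.00017200540271054257
[[ 0.8381  0.4376 -0.3259]
 [ 0.5456 -0.6746  0.4972]
 [-0.0023 -0.5945 -0.8041]]
hinge frame [ 0.1292 -0.077   0.0472] F tool [-0.3124  0.7253 -0.0195] axis err [ 0.0106  0.0058 -0.9999]
{"tx": 0.0002, "ty": 0.021, "tz": 0.0339, "rx": -0.0034, "ry": 0.0019, "rz": 0.0013}
```

View pics/w6.png

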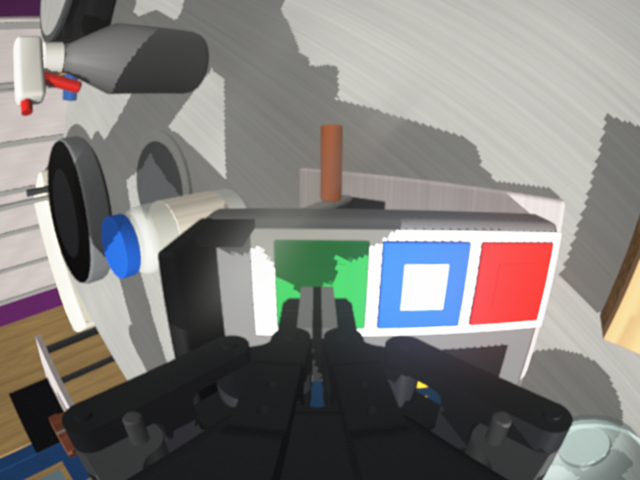

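The wrist view shows the shut fingers (columns 297–338) over the green key (275–368), clear of the blue key (380) and the hood. Next I'll feel for the key slowly.

servo_tool([
  {"tx": 0,"ty": 0.008,"tz": 0.01,"rx": 0,"ry": 0,"rz": 0,"jaw": 0},
  {"tx": 0,"ty": 0.015,"tz": 0.02,"rx": -0.003,"ry": 0.002,"rz": 0.001,"jaw": 0},
  {"tx": 0,"ty": 0.015,"tz": 0.03,"rx": -0.003,"ry": 0.002,"rz": 0.001,"jaw": 0},
  {"tx": 0,"ty": 0.015,"tz": 0.036,"rx": -0.003,"ry": 0.002,"rz": 0.001,"jaw": 0},
  {"tx": 0,"ty": 0.015,"tz": 0.04,"rx": -0.003,"ry": 0.002,"rz": 0.001,"jaw": 0},
  {"tx": 0,"ty": 0.015,"tz": 0.042,"rx": -0.003,"ry": 0.002,"rz": 0.001,"jaw": 0},
  {"tx": 0,"ty": 0.015,"tz": 0.044,"rx": -0.003,"ry": 0.002,"rz": 0.001,"jaw": 0},
  {"tx": 0,"ty": 0.015,"tz": 0.046,"rx": -0.003,"ry": 0.002,"rz": 0.001,"jaw": 0},
  {"tx": 0,"ty": 0.015,"tz": 0.046,"rx": -0.003,"ry": 0.002,"rz": 0.001,"jaw": 0},
  {"tx": 0,"ty": 0.015,"tz": 0.046,"rx": -0.003,"ry": 0.002,"rz": 0.001,"jaw": 0},
])

```text
t: 27.95
tcp_pos: [0.6116, 0.0596, 0.1449]
eef_rot: [[0.841, 0.438, -0.316], [0.541, -0.681, 0.494], [0.001, -0.587, -0.81]]
contact_force: [0.4, 0.2, 0.7]
width: -0.0003
finger_force: 0.0
```

```bash
python3 key.py
```

```text
27.95 [0.6116 0.0596 0.1449] [ 0.4308  0.7369 -0.5714  1.5303 -0.1783  1.2833 -0.9954] [0.4045 0.2168 0.6703] -0.0003091853221099673
[[ 0.8413  0.4383 -0.3163]
 [ 0.5405 -0.6809  0.4942]
 [ 0.0013 -0.5868 -0.8098]]
hinge frame [ 0.1248 -0.0773  0.0331] F tool [ 0.4584 -0.3636 -0.5636] axis err [ 0.0011 -0.0006 -1.    ]
```

servo_tool([
  {"tx": 0,"ty": 0,"tz": 0.002,"rx": 0,"ry": 0,"rz": 0,"jaw": 0},
  {"tx": 0,"ty": 0,"tz": 0.004,"rx": 0,"ry": 0,"rz": 0,"jaw": 0},
  {"tx": 0,"ty": 0,"tz": 0.006,"rx": 0,"ry": 0,"rz": 0,"jaw": 0},
  {"tx": 0,"ty": 0,"tz": 0.008,"rx": 0,"ry": 0,"rz": 0,"jaw": 0},
  {"tx": 0,"ty": 0,"tz": 0.01,"rx": 0,"ry": 0,"rz": 0,"jaw": 0},
  {"tx": 0,"ty": 0,"tz": 0.011,"rx": 0,"ry": 0,"rz": 0,"jaw": 0},
  {"tx": 0,"ty": 0,"tz": 0.012,"rx": 0,"ry": 0,"rz": 0,"jaw": 0},
  {"tx": 0,"ty": 0,"tz": 0.012,"rx": 0,"ry": 0,"rz": 0,"jaw": 0},
  {"tx": 0,"ty": 0,"tz": 0.012,"rx": 0,"ry": 0,"rz": 0,"jaw": 0},
  {"tx": 0,"ty": 0,"tz": 0.012,"rx": 0,"ry": 0,"rz": 0,"jaw": 0},
])

```text
t: 29.2
tcp_pos: [0.6104, 0.0614, 0.142]
eef_rot: [[0.841, 0.438, -0.316], [0.54, -0.681, 0.494], [0.001, -0.587, -0.81]]
contact_force: [-0.3, 0.0, -0.4]
width: 0.0001
finger_force: 0.0
```

```bash
python3 key.py
```

```text
29.2 [0.6104 0.0614 0.142 ] [ 0.4294  0.7383 -0.5717  1.5358 -0.1783  1.276  -0.9954] [-0.3161  0.0056 -0.424 ] 6.93932603228086e-05
[[ 0.8413  0.4383 -0.3163]
 [ 0.5405 -0.6809  0.4942]
 [ 0.0013 -0.5868 -0.8097]]
hinge frame [ 0.1247 -0.0773  0.0296] F tool [-0.2635  0.1065  0.4461] axis err [ 0.0011 -0.0006 -1.    ]
```

servo_tool([
  {"tx": 0,"ty": 0,"tz": 0.001,"rx": 0,"ry": 0,"rz": 0,"jaw": 0},
  {"tx": 0,"ty": 0,"tz": 0.002,"rx": 0,"ry": 0,"rz": 0,"jaw": 0},
  {"tx": 0,"ty": 0,"tz": 0.003,"rx": 0,"ry": 0,"rz": 0,"jaw": 0},
  {"tx": 0,"ty": 0,"tz": 0.004,"rx": 0,"ry": 0,"rz": 0,"jaw": 0},
  {"tx": 0,"ty": 0,"tz": 0.005,"rx": 0,"ry": 0,"rz": 0,"jaw": 0},
  {"tx": 0,"ty": 0,"tz": 0.006,"rx": 0,"ry": 0,"rz": 0,"jaw": 0},
  {"tx": 0,"ty": 0,"tz": 0.007,"rx": 0,"ry": 0,"rz": 0,"jaw": 0},
  {"tx": 0,"ty": 0,"tz": 0.007,"rx": 0,"ry": 0,"rz": 0,"jaw": 0},
  {"tx": 0,"ty": 0,"tz": 0.007,"rx": 0,"ry": 0,"rz": 0,"jaw": 0},
  {"tx": 0,"ty": 0,"tz": 0.007,"rx": 0,"ry": 0,"rz": 0,"jaw": 0},
])

```text
t: 30.45
tcp_pos: [0.6101, 0.062, 0.141]
eef_rot: [[0.842, 0.438, -0.316], [0.54, -0.681, 0.494], [0.002, -0.586, -0.81]]
contact_force: [-0.0, -2.6, 6.1]
width: 0.0001
finger_force: 3.1
```

```bash
python3 key.py
```

```text
30.45 [0.6101 0.062  0.141 ] [ 0.4289  0.7385 -0.5717  1.538  -0.1783  1.2727 -0.9955] [-0.0289 -2.6335  6.0612] 5.2517877558219017e-05
[[ 0.8415  0.4384 -0.3157]
 [ 0.5402 -0.6811  0.4942]
 [ 0.0016 -0.5864 -0.81  ]]
hinge frame [ 0.1248 -0.0773  0.0283] F tool [-1.4373 -1.7733 -6.202 ] axis err [ 0.0006 -0.0011 -1.    ]
```

servo_tool([
  {"tx": 0,"ty": 0,"tz": 0.0005,"rx": 0,"ry": 0,"rz": 0,"jaw": 0},
  {"tx": 0,"ty": 0,"tz": 0.001,"rx": 0,"ry": 0,"rz": 0,"jaw": 0},
  {"tx": 0,"ty": 0,"tz": 0.0015,"rx": 0,"ry": 0,"rz": 0,"jaw": 0},
  {"tx": 0,"ty": 0,"tz": 0.002,"rx": 0,"ry": 0,"rz": 0,"jaw": 0},
  {"tx": 0,"ty": 0,"tz": 0.003,"rx": 0,"ry": 0,"rz": 0,"jaw": 0},
  {"tx": 0,"ty": 0,"tz": 0.004,"rx": 0,"ry": 0,"rz": 0,"jaw": 0},
  {"tx": 0,"ty": 0,"tz": 0.005,"rx": 0,"ry": 0,"rz": 0,"jaw": 0},
  {"tx": 0,"ty": 0,"tz": 0.0055,"rx": 0,"ry": 0,"rz": 0,"jaw": 0},
  {"tx": 0,"ty": 0,"tz": 0.0055,"rx": 0,"ry": 0,"rz": 0,"jaw": 0},
  {"tx": 0,"ty": 0,"tz": 0.0055,"rx": 0,"ry": 0,"rz": 0,"jaw": 0},
])

```text
t: 31.7
tcp_pos: [0.6099, 0.0623, 0.1406]
eef_rot: [[0.842, 0.438, -0.315], [0.54, -0.681, 0.494], [0.002, -0.586, -0.81]]
contact_force: [-0.7, -5.8, 10.2]
width: -0.0001
finger_force: 5.3
```

```bash
python3 key.py
```

```text
31.7 [0.6099 0.0623 0.1406] [ 0.4287  0.7383 -0.5716  1.5393 -0.1785  1.2707 -0.9955] [-0.7152 -5.8457 10.1805] -0.00010756607868959409
[[ 0.8418  0.4384 -0.315 ]
 [ 0.5398 -0.6815  0.4941]
 [ 0.002  -0.586  -0.8103]]
hinge frame [ 0.1247 -0.0774  0.0278] F tool [ -3.7371  -2.2955 -10.9129] axis err [ 0.0001 -0.0017 -1.    ]
```

servo_tool([
  {"tx": 0,"ty": 0,"tz": 0.0015,"rx": 0,"ry": 0,"rz": 0,"jaw": 0},
  {"tx": 0,"ty": 0,"tz": 0.003,"rx": 0,"ry": 0,"rz": 0,"jaw": 0},
  {"tx": 0,"ty": 0,"tz": 0.003,"rx": 0,"ry": 0,"rz": 0,"jaw": 0},
  {"tx": 0,"ty": 0,"tz": 0.003,"rx": 0,"ry": 0,"rz": 0,"jaw": 0},
  {"tx": 0,"ty": 0,"tz": 0.003,"rx": 0,"ry": 0,"rz": 0,"jaw": 0},
  {"tx": 0,"ty": 0,"tz": 0.003,"rx": 0,"ry": 0,"rz": 0,"jaw": 0},
  {"tx": 0,"ty": 0,"tz": 0.003,"rx": 0,"ry": 0,"rz": 0,"jaw": 0},
  {"tx": 0,"ty": 0,"tz": 0.003,"rx": 0,"ry": 0,"rz": 0,"jaw": 0},
  {"tx": 0,"ty": 0,"tz": 0.003,"rx": 0,"ry": 0,"rz": 0,"jaw": 0},
  {"tx": 0,"ty": 0,"tz": 0.003,"rx": 0,"ry": 0,"rz": 0,"jaw": 0},
])

```text
t: 32.95
tcp_pos: [0.6099, 0.0624, 0.1404]
eef_rot: [[0.842, 0.438, -0.315], [0.54, -0.682, 0.494], [0.002, -0.586, -0.811]]
contact_force: [-0.3, -7.3, 12.2]
width: -0.0002
finger_force: 6.5
```

servo_tool([
  {"tx": 0,"ty": 0,"tz": -0.03,"rx": 0,"ry": 0,"rz": 0,"jaw": 0},
  {"tx": 0,"ty": 0,"tz": -0.1,"rx": 0,"ry": 0,"rz": 0,"jaw": 0},
  {"tx": 0,"ty": 0,"tz": -0.2,"rx": 0,"ry": 0,"rz": 0,"jaw": 0},
  {"tx": 0,"ty": 0,"tz": -0.3,"rx": 0,"ry": 0,"rz": 0,"jaw": 0},
  {"tx": 0,"ty": 0,"tz": -0.4,"rx": 0,"ry": 0,"rz": 0,"jaw": 0},
  {"tx": 0,"ty": 0,"tz": -0.4,"rx": 0,"ry": 0,"rz": 0,"jaw": 0},
  {"tx": 0,"ty": 0,"tz": -0.4,"rx": 0,"ry": 0,"rz": 0,"jaw": 0},
  {"tx": 0,"ty": 0,"tz": -0.4,"rx": 0,"ry": 0,"rz": 0,"jaw": 0},
  {"tx": 0,"ty": 0,"tz": -0.4,"rx": 0,"ry": 0,"rz": 0,"jaw": 0},
  {"tx": 0,"ty": 0,"tz": -0.4,"rx": 0,"ry": 0,"rz": 0,"jaw": 0},
])

```text
t: 34.2
tcp_pos: [0.6467, 0.0047, 0.2351]
eef_rot: [[0.841, 0.438, -0.317], [0.541, -0.681, 0.494], [0.001, -0.587, -0.809]]
contact_force: [-0.7, -0.2, -0.1]
width: 0.0002
finger_force: 0.0
```

Run:
```python
exec(open("ang.py").read())
for r in tip_of("scene","leg_tab")[:2]: print(r)
im,d=camera("scene"); cv2.imwrite("pics/v7.png",cv2.resize(im[130:430,200:580,::-1],(760,600)))
```

```text
34.2 [0.6467 0.0047 0.2351] [ 0.4638  0.7124 -0.5607  1.3352 -0.1771  1.5144 -1.0003] [-0.6699 -0.1846 -0.0522] 0.0001682001321385202
[[ 0.8411  0.4382 -0.317 ]
 [ 0.5409 -0.6806  0.4942]
 [ 0.0008 -0.5871 -0.8095]]
F tool [-0.6634 -0.1373  0.1635]
scene green 165 [326.9098 252.2346]
scene blue 176 [310.3276 252.931 ]
scene red 240 [293.0604 255.0259]
scene green 0.631 6.85
scene blue 0.624 0.02
scene red 0.619 0.02
top green 200 [287.8077 223.9615]
top blue 136 [300.736  216.4775]
top red 157 [313.3077 209.4615]
top green 0.623 0.04
top blue 0.609 0.0
top red 0.585 0.0
```

View pics/v7.png

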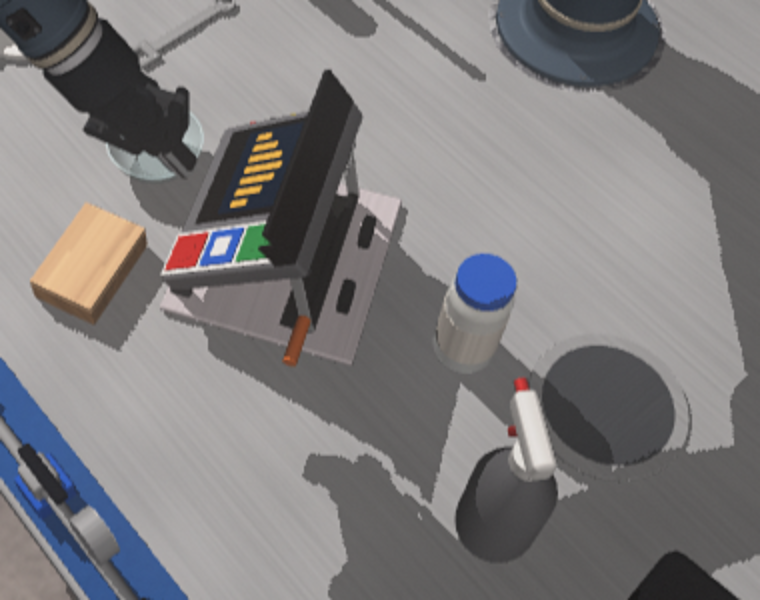

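The panel stands on the locked leg, with the leg upright under the hood at crop (300,300) and the foot on the strip. The bottle and the other things are in place. The key was held at about 13.4 N along its normal and released, and the robot touches nothing.

```bash
python3 -c "
from plant import close_job
print(close_job())"
```

```text
the job is handed in; nothing more can be done
None
```

The job is handed in after 34 s: the panel stands on the locked leg and the green key was pressed (10.9 rising to 13.4 N, held above 10 N for over 1 s, longer than the half second asked) and released, but the attempt may still be judged failed, because a wrong-way wrist turn earlier gave a force reading of about 130 N (limit 120) and brought the gripper against the lab bottle, which ended up within about a pixel of its place.

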